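# Set the tealight under the teapot with the palette knife

## Task

Keep the tea warm: without touching it with the fingers, lift the tealight off the wooden tray by sliding the palette knife's edge along the tray's floor and under it (it gives way until the tray's back wall stops it), and carry it level on the blade to the metal warmer under the teapot. Lower it into the cradle of the drawn-out slide so that it sits flat inside the rim, push the slide with the blade fully home and press it against its stop with about 6 N so that it seats, draw the blade out and lay the knife flat on the free worktop. Never press or push harder than 10 N on tray or warmer, and leave the pot and everything else where they stand.

Things in the scene. Friction and masses are not known exactly. Their poses are not given: they have to be found in the camera images.
- knife: Palette knife, cranked steel blade, dark wooden handle, 263 mm long, 0.15 kg, lying flat on its blade and a wire loop at the butt. Origin: in the plane of the blade's underside, straight below the middle of the grip; x points to the tip, z up as it lies. The loop reaches back to x = -88 mm and down to z = 0. It balances within 20 mm of the origin, towards the tip.
- grip (a point): Middle of the knife's handle, 17 mm above the plane of the blade's underside; axes as the knife's. The handle is a straight bar 16 mm wide (y) and 18 mm high (8 to 26 mm above that plane), from 75 mm behind the origin to 33 mm ahead of it.
- tip (a point): Middle of the knife's front edge, at the underside, 175 mm ahead of the grip's middle; axes as the knife's. The blade is flat, 22 mm wide and 1.6 mm thick from 54 mm ahead of the grip's middle to the tip; its last 8.5 mm are bevelled from above to a 0.2 mm edge. A dark rubber facing on top (friction about 1.5) keeps things from sliding.
- tealight: Tealight: green wax in a low round metal cup, 38 mm across, 18 mm tall, about 14 g, standing upright on the tray's floor. The edge of its base is rounded by about 1.5 mm. Origin under its centre at the base, z up. Nothing holds it but friction.
- tray: Small wooden tray, fixed, 110 mm deep (x), 104 mm wide (y). Origin under its centre; x points from its open front to its back wall. Its flat floor, 16 mm above the origin and 10 to 16 mm above the worktop, runs from x = -55 to +47 mm. Back wall 22 mm high over the floor, inner face at x = +47; side walls 14 mm high, inner faces at y = -44 and +44 mm. No front wall.
- tray_stop (a point): Where the tray's floor meets the middle of its back wall's inner face, at floor height; axes as the tray's. A blade pushed along the floor stops here, with the tealight, which also rests against the wall, on top of it.
- warmer: Tea warmer of bent sheet steel, fixed, 104 mm deep (x), 125 mm wide (y), 87 mm tall, the teapot on its slatted top. Origin under its centre; x points from its open front to its open back. Inside it is free between the side walls (y = -59 to +59 mm) from the base plate (top 6 mm up) to the underside of the slats (82 mm up), but for the slide with the tealight's cradle, which runs along x in the middle.
- candle_slide (a joint): How far the slide with the cradle is drawn out of the warmer's front, in m: 0 = fully home against its hard stop (the cradle's centre is then above the warmer's origin), up to 0.05; it starts 0.030 to 0.045 out. It stays where it is left; pushing it in takes about 2 N, and the force rises steeply at the stop, where 4 N or more seat it.
- seat (a point): Centre of the cradle, on the slide, at the height of its ledges (24 mm above the worktop); axes as the warmer's; the tealight's base lands here. Two ledges, 23 mm before to 23 mm behind it, leave a slot 28 mm wide between them, open in front and 15 mm deep: the blade sinks into it, the ledges keep the tealight. On them a rounded rim, 2.8 mm high, 42 mm inside diameter, broken in front over 27 mm.
- stop (a point): Middle of the front face of the cradle's stop tab, 21 mm behind the seat's centre, at ledge height, on the slide; axes as the warmer's. The tab is an upright strip 20 mm wide, from the slot's floor to 16 mm above the ledges: a blade in the slot that is pushed against it pushes the slide in.
- teapot: Glass teapot with a white lid and handle, 141x125x123 mm, 0.42 kg, standing loose on top of the warmer; its body is about 115 mm across. Origin at its underside, about 11 mm from the middle of its body.
- honey_jar: round glass jar of spread with a red lid, 64 mm across, 90 tall, standing between the tray and the warmer; origin under its centre
- mug: dark cup with a handle, 66x93x49 mm; origin under its centre
- teaspoon: steel teaspoon 133 mm long lying at the back; origin under its centre
- tea_caddy: steel canister with a black lid, 67 mm across, 122 tall; origin under its centre
- spice_jar: spice jar with a dark lid, 45 mm across, 104 tall; origin under its centre
- sugar_jar: small glass shaker with a grey cap, 44 mm across, 90 tall; origin under its centre
There are look-alikes about, which are no part of the job. There is more than one size of the tealight; the one meant has the size given above.

How it is judged:
By the outcome, as a careful person would: the job done as asked, in the order asked, and still so for the second after the job is handed in, with the robot touching nothing.
It also fails if it takes over 72 s, if anything falls off the work surface, if the arm or the gripper's body presses on something with over 40 N, if the wrist force passes 120 N, or if a joint passes its speed limit or range.

## Robot

A 6-joint arm with a two-finger parallel gripper is mounted at the origin on a cart in front of the work surface, level with it; the furniture and walls round the work are solid. World frame = base frame: x ahead of the robot, y to its left, z up, the work surface at z = 0. Lengths are in m, angles in rad, forces in N, time in s.
With the tool pointing down it reaches from about 0.35 to 0.775 m from the base axis. Payload 5.5 kg.
Tool frame: the origin (TCP) lies at the very end of the fingers, on their centre line; the grasp point (between the pads) lies env.pinch_z behind it (env.pinch_z is the distance from the TCP to the grasp point, in m); z points along the fingers, y is the line along which they close (so a half turn about z gives the same grasp; the last joint's range is limited). The gripper opens to 85 mm and grips with 20 to 120 N. Pads are 22 mm wide; open, the fingers measure 114 mm over their backs; the gripper's body (76 mm by 85 mm) begins 54 mm behind the grasp point. The pads swing forward as they close: fully open they stand 13 mm farther back than shut.
Start: joints at [-1.332, 0.313, 0.046, 1.304, 0, 1.431], TCP at [0.213, -0.534, 0.197] pointing down, gripper open.
Joint ranges: [-2.76, 2.76], [-0.86, 1.69], [-1.03, 1.26], [-2.2, 2.34], [-1.47, 1.5], [-3.14, 3.14]. Speed limits (rad/s): [2.57, 2.57, 3.14, 3.14, 3.14, 3.14].

## Interface

Orientations are given as a unit quaternion [w, x, y, z].
In Python, from workcell import env, eyes gives the robot as it stands.
- The arm moves only by the shell command python3 -m jog 'ROWS' [FORCE]. ROWS is JSON, one flat list of numbers, 7 for each row, row after row: the shift along the world's x, y, z as a fraction of full scale, then the turn, a rotation vector about the world's x, y, z as a fraction of full scale, then the opening, from -1 (shut) to 1 (fully open), so that 0 is half open. A call has 1 to 12 rows; each row is the pose to reach, as a shift and turn from the pose commanded when the call began, turning the shorter way round; what a row does not reach only later rows make up. Full scale, the value 1, is 20 cm for a shift and pi rad for a turn. A row lasts 1/12 s, in which the tool goes at most 41.7 mm and 7.16 degrees, less where a joint would pass 70% of its speed; a pose out of reach is approached as far as the arm can. A call with a number of a shift or a turn outside -1 to 1 is refused whole. A call with a gripper value outside its range is refused whole. The fingers move at their own pace and stop on an object; FORCE is the grip in N (left out, the last holds). Time passes only in rows, so rows that repeat a pose let the fingers close. It gives the time, the measured TCP pose, the force, the opening and the grip force at its end, in the units of the state.
- env.get_state(): the state, without advancing time (a new reading comes with each control period).
- eyes.read_camera(name): name is "scene" or "top" or "wrist"; returns (picture, depth): 420x560x3 uint8, red, green, blue; 420x560 float32, m along the optical axis (not along the pixel's ray), 0 where there is no reading.
- eyes.calibration(name): a dict with "fx", "fy", "cx", "cy" (pixels), "k1" (the pictures are not rectified: a ray, as slopes to the right and down, at radius r is drawn at 1 + k1 r^2 times it, then the intrinsics apply), "R" (3x3) and "t" (3): a world point X has camera coordinates R X + t; the wrist camera has in their place "tool_from_camera" (4x4, takes a point from camera to tool coordinates, whose origin is the TCP and whose axes are the flange's). Camera axes: x right, y down, z forward; pixel columns grow to the right and rows downward; lengths in m; the calibration is good to about 2 mm. A picture is of the moment at which its call begins: read the wrist's pose just before it. calibration takes no time and is no camera call.
- env.hand_in(): hands the job in; it is judged then, once.
The state is a dict: "clock": time; "joint_pos": joint angles; "qvel": joint speeds; "tau": joint torques, N m; "tcp_pos": TCP position; "orientation": TCP orientation; "wrist_force": force on the tool from outside, world axes, zero at the start; "ft_torque": the same for the moment, N m; "finger_gap": finger opening in m; "grip_force": force on a finger pad.
Only numpy, scipy, OpenCV 4.12 (cv2) and the standard library are available. Lean on these libraries where they do the work, as an engineer would, in place of code of your own. Each camera call takes 0.05 s, during which the arm holds its last target. There are 200 camera calls.

## Working session

There is one attempt and no reset: what is moved stays moved. The work goes in short steps, Python scripts to look and compute and a shell command to move; the robot and the scene stay as the last step left them, time stands still between calls to the robot, and variables do not carry over. Pictures are saved under pics/ and viewed, at most 10 in all, crops included, and the job is handed in when it is done.

```bash
ls; mkdir -p pics; cat > h.py <<'E'
import numpy as np, cv2, json
from workcell import env, eyes
from scipy.spatial.transform import Rotation as Rn
def shot(n):
    s=env.get_state(); im,d=eyes.read_camera(n); c=eyes.calibration(n)
    if n=="wrist":
        q=s["orientation"]; T=np.eye(4); T[:3,:3]=Rn.from_quat([q[1],q[2],q[3],q[0]]).as_matrix(); T[:3,3]=s["tcp_pos"]
        M=T@np.array(c["tool_from_camera"]); R=M[:3,:3]; o=M[:3,3]
    else:
        R=np.array(c["R"]).T; o=-R@np.array(c["t"])
    return im,d,c,R,o
def rays(c,uv):
    uv=np.asarray(uv,float).reshape(-1,2); k=c["k1"]
    p=np.c_[(uv[:,0]-c["cx"])/c["fx"],(uv[:,1]-c["cy"])/c["fy"]]
    r0=np.hypot(*p.T)[:,None]; r=r0.copy()
    for _ in range(20): r=r0/(1+k*r*r)
    return p/(1+k*r*r)
def plane(c,R,o,uv,z):
    p=rays(c,uv); D=np.c_[p,np.ones(len(p))]@R.T
    return o+D*((z-o[2])/D[:,2])[:,None]
def cloud(c,R,o,d):
    v,u=np.indices(d.shape); p=rays(c,np.c_[u.ravel(),v.ravel()])
    return (np.c_[p,np.ones(len(p))]*d.reshape(-1,1)@R.T+o).reshape(*d.shape,3)
def save(im,n): cv2.imwrite(f"pics/{n}.png",cv2.cvtColor(im,cv2.COLOR_RGB2BGR))
E
python3 - <<'E'
from h import *
print(env.pinch_z,env.get_state())
for n in("scene","top"):
    im,d,c,R,o=shot(n); print(n,o,R[:,2]); np.savez(n,im=im,d=d,P=cloud(c,R,o,d)); save(im,n)
E
```

```text
pics
0.0187 {'clock': 0.0, 'joint_pos': array([-1.33161764e+00,  3.14036330e-01,  4.49554654e-02,  1.30358609e+00,
       -5.65125661e-06,  1.43118793e+00]), 'qvel': array([ 6.16354780e-06,  4.57243675e-04, -2.15972896e-04, -4.45029113e-04,
        3.11754281e-04,  9.64036998e-04]), 'tau': array([-2.08617882e-05, -4.80629468e+01,  2.98530793e+01,  1.95991178e-02,
       -3.57660099e-05,  1.30062936e-06]), 'tcp_pos': array([ 0.21247742, -0.53367727,  0.19617887]), 'orientation': array([-9.34014472e-04,  9.82118160e-01,  1.88263233e-01, -4.93676331e-05]), 'wrist_force': array([ 0.77374081, -0.25854857, -0.37358596]), 'ft_torque': array([-0.0159165 , -0.0061824 , -0.01633822]), 'grip_force': 0.0, 'finger_gap': 0.08540862780708175}
scene [ 0.32444216 -0.78769262  0.84832349] [ 0.27210625  0.61753055 -0.73797981]
top [ 0.33264727 -0.23794853  1.29732073] [ 0.2304782  0.0918908 -0.968729 ]
```

View pics/top.png

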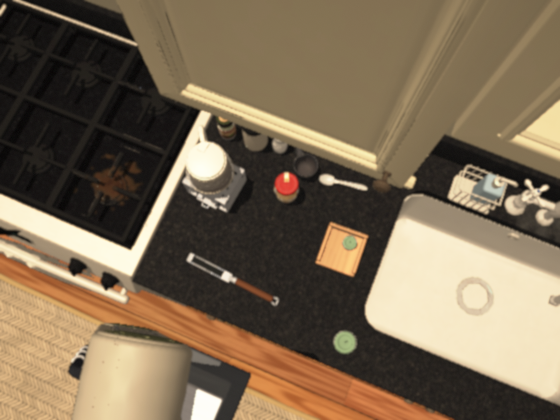

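View pics/scene.png

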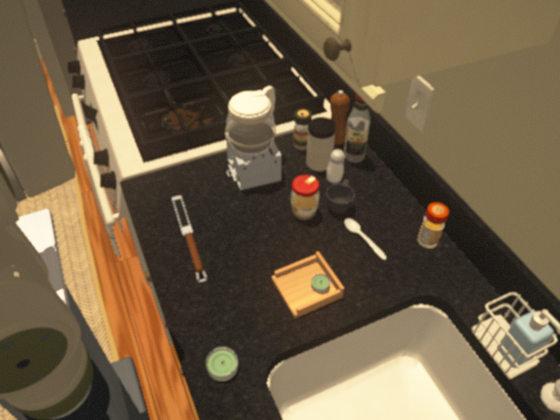

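The top view shows the knife from (190,258), its blade end, to (277,300). The tray is at (342,248), with a small green tealight at (350,242). The warmer is at (215,185) under the pot and the jar at (287,187).

Tealight candidates: the green one in the tray at top (350,242) / scene (320,283), and the larger green one on the worktop at top (345,341) / scene (222,363). The one in the tray fits the description; I'll check its size.

```bash
cat > m.py <<'E'
from h import *
for n in("top","scene"):
    z=np.load(n+".npz"); im,d,P=z["im"],z["d"],z["P"]
    hsv=cv2.cvtColor(im,cv2.COLOR_RGB2HSV)
    g=cv2.inRange(hsv,(40,50,50),(85,255,255))
    k,l,s,ce=cv2.connectedComponentsWithStats(g)
    for i in range(1,k):
        if s[i,4]>60:
            q=P[(l==i)&(d>0)]; 
            print(n,"green",s[i],ce[i].round(1),np.median(q,0).round(4),np.ptp(np.percentile(q,[2,98],axis=0),axis=0).round(3))
    for nm,lo,hi in(("tray",.004,.05),):
        X=P.reshape(-1,3)
        b=cv2.inRange(hsv,(8,70,90),(22,255,255))>0
        tp=(342,248) if n=="top" else (308,285)
        k,l,s,ce=cv2.connectedComponentsWithStats(b.astype(np.uint8))
        lab=l[tp[1]-25:tp[1]+25,tp[0]-25:tp[0]+25]; i=np.bincount(lab[lab>0]).argmax()
        q=P[(l==i)&(d>0)]; q=q[(q[:,2]<.06)&(q[:,2]>-.01)]
        print("tray",s[i],cv2.minAreaRect(q[:,:2].astype(np.float32)),np.percentile(q[:,2],[2,25,50,75,98]).round(4))
    # wt
    print("worktop z",np.median(P[300:310,200:215,2] if n=="top" else P[300:320,180:200,2]))
    # warmer
    X=P.reshape(-1,3)
    for nm,pix in {"top":dict(handle=(255,290),jar=(286,183),slatfront=(212,200),lid=(207,160),loop=(276,300),bladeend=(190,259)),"scene":dict(handle=(195,250),jar=(306,184),lid=(250,105))}[n].items():
        print(nm,P[pix[1],pix[0]].round(4))
E
python3 m.py
python3 - <<'E'
from h import *
z=np.load("top.npz");im=z["im"]
a=cv2.resize(im[125:310,165:375],None,fx=3.4,fy=3.2,interpolation=cv2.INTER_CUBIC)[:592,:714]; save(a,"c1")
E
```

```text
top green [345 238  10  10  70] [349.5 242.8] [ 0.6339 -0.3102  0.0237] [0.024 0.024 0.009]
top green [336 333  18  19 168] [345.3 342. ] [ 0.3954 -0.3919  0.0187] [0.042 0.039 0.011]
tray [ 315  222   54   55 1787] ((0.6152180433273315, -0.29728007316589355), (0.1245894804596901, 0.11188069730997086), 2.28061842918396) [0.0001 0.0114 0.0139 0.0189 0.0354]
worktop z 0.0021190154896923996
handle [ 0.4262 -0.1321  0.0275]
jar [ 0.6987 -0.103   0.0934]
slatfront [0.6035 0.0715 0.0084]
lid [0.6445 0.0743 0.2089]
loop [ 0.4255 -0.1899  0.0008]
bladeend [0.4361 0.0587 0.0042]
scene green [208 352  27  23 211] [222.5 363.1] [ 0.3949 -0.3901  0.0177] [0.043 0.038 0.008]
tray [ 271  251   74   67 2785] ((0.6167920827865601, -0.2861199378967285), (0.1291055828332901, 0.1271660476922989), 2.464664936065674) [0.0001 0.0109 0.0127 0.0211 0.0342]
worktop z 0.0006676666712832069
handle [ 0.4271 -0.1309  0.0274]
jar [ 0.6973 -0.1073  0.0928]
lid [0.6381 0.0612 0.2093]
```

View pics/c1.png

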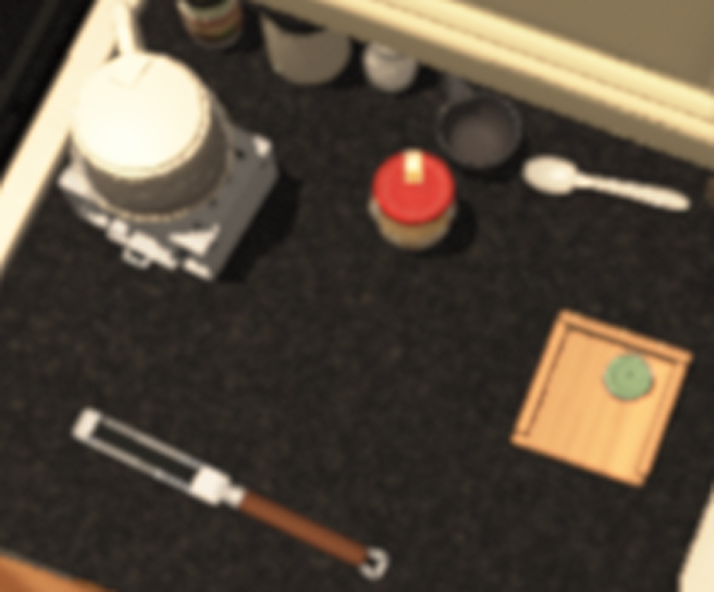

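The crop confirms the choice: the tray's tealight is about 38 mm across (a small disc at crop (628,377)), and the worktop one is larger. The knife's tip points to +y, and the tray and the warmer both open towards the robot. I'll go above the knife, turning the wrist the long way so joint 6 stays in range later.

```bash
python3 -m jog '[0.36,0.68,0,0,0,0.4556,0, 0.36,0.68,0,0,0,0.4556,0, 0.36,0.68,0,0,0,0.4556,0, 0.36,0.68,0,0,0,0.4556,0, 0.36,0.68,0,0,0,0.4556,0, 0.36,0.68,0,0,0,0.4556,0, 0.36,0.68,0,0,0,0.4556,0, 0.36,0.68,0,0,0,0.4556,0, 0.36,0.68,0,0,0,0.4556,0, 0.36,0.68,0,0,0,0.4556,0, 0.36,0.68,0,0,0,0.4556,0, 0.36,0.68,0,0,0,0.4556,0]' 60
python3 -m jog '[0.36,0.68,0,0,0,0.4556,0, 0.36,0.68,0,0,0,0.4556,0, 0.36,0.68,0,0,0,0.4556,0, 0.36,0.68,0,0,0,0.4556,0, 0.36,0.68,0,0,0,0.4556,0, 0.36,0.68,0,0,0,0.4556,0, 0.36,0.68,0,0,0,0.4556,0, 0.36,0.68,0,0,0,0.4556,0, 0.36,0.68,0,0,0,0.4556,0, 0.36,0.68,0,0,0,0.4556,0, 0.36,0.68,0,0,0,0.4556,0, 0.36,0.68,0,0,0,0.4556,0]'
python3 -m jog '[0.36,0.68,0,0,0,0.4556,0, 0.36,0.68,0,0,0,0.4556,0, 0.36,0.68,0,0,0,0.4556,0, 0.36,0.68,0,0,0,0.4556,0, 0.36,0.68,0,0,0,0.4556,0, 0.36,0.68,0,0,0,0.4556,0, 0.36,0.68,0,0,0,0.4556,0, 0.36,0.68,0,0,0,0.4556,0, 0.36,0.68,0,0,0,0.4556,0, 0.36,0.68,0,0,0,0.4556,0, 0.36,0.68,0,0,0,0.4556,0, 0.36,0.68,0,0,0,0.4556,0]'
python3 - <<'E'
from h import *
s=env.get_state();print(s["joint_pos"].round(3),s["wrist_force"].round(2))
im,d,c,R,o=shot("wrist");np.savez("w1",im=im,d=d,P=cloud(c,R,o,d));save(im,"w1");print(o,R[:,2],np.array(c["tool_from_camera"]).round(3),c["k1"])
E
```

```text
clock: 1.1
tcp_pos: [0.2845, -0.3979, 0.1967]
orientation: [-0.0, 0.615, 0.788, 0.0]
wrist_force: [0.3, 0.5, 0.0]
finger_gap: 0.0424
grip_force: 0.0
clock: 2.1
tcp_pos: [0.3564, -0.262, 0.1968]
orientation: [-0.0, -0.053, 0.999, 0.0]
wrist_force: [0.1, 1.2, 0.4]
finger_gap: 0.0427
grip_force: 0.0
clock: 3.1
tcp_pos: [0.4283, -0.1261, 0.1967]
orientation: [-0.0, -0.695, 0.719, 0.0]
wrist_force: [0.3, -0.3, -0.0]
finger_gap: 0.0431
grip_force: 0.0
[-0.466  0.066 -0.261  1.245 -0.    -2.003] [ 0.28 -0.26 -0.01]
[ 0.4260252  -0.20833159  0.37350655] [ 0.01043586  0.31929976 -0.94759631] [[-0.001 -0.948 -0.319  0.082]
 [ 1.    -0.001 -0.001 -0.   ]
 [ 0.    -0.319  0.948 -0.177]
 [ 0.     0.     0.     1.   ]] -0.060624335984921666
```

View pics/w1.png

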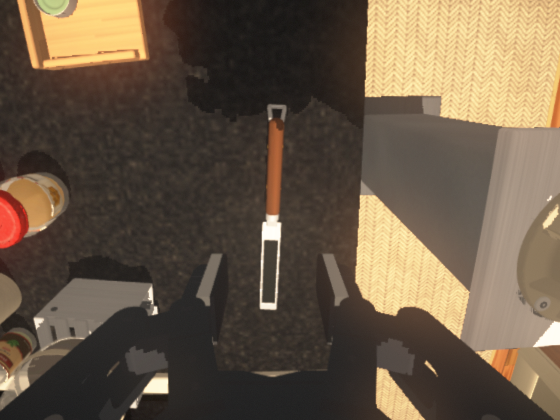

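The wrist view shows the knife: handle from (276,118) to (272,215), blade front edge at about (268,307).

```bash
python3 - <<'E'
from h import *
im,d,c,R,o=shot("wrist")
hsv=cv2.cvtColor(im,cv2.COLOR_RGB2HSV)
def comp(m,p,w=12):
    k,l,s,ce=cv2.connectedComponentsWithStats(m.astype(np.uint8)); q=l[p[1]-w:p[1]+w,p[0]-w:p[0]+w]; return l==np.bincount(q[q>0]).argmax()
b=comp(cv2.inRange(hsv,(3,100,50),(20,255,255)),(275,170))
v,u=np.nonzero(b); Q=plane(c,R,o,np.c_[u,v],.026)
r=cv2.minAreaRect(Q[:,:2].astype(np.float32)); print("handle",r, np.percentile(Q[:,1],[.5,99.5]))
w=comp(cv2.inRange(hsv,(0,0,110),(179,70,255)),(271,235))
v,u=np.nonzero(w); B=plane(c,R,o,np.c_[u,v],.0016); print("blade",B.min(0),B.max(0),cv2.minAreaRect(B[:,:2].astype(np.float32)))
vx,vy,x0,y0=cv2.fitLine(Q[:,:2].astype(np.float32),2,0,.01,.01).ravel();print("handle line",x0,y0,np.degrees(np.arctan2(vy,vx)))
P=cloud(c,R,o,d);print("handle z",np.median(P[b&(d>0)][:,2]),"blade z",np.median(P[w&(d>0)][:,2]))
E
```

```text
handle ((0.4263206124305725, -0.1296556293964386), (0.1059437245130539, 0.017689984291791916), 85.82445526123047) [-0.18142604 -0.07709424]
blade [ 0.41999738 -0.06802252  0.0016    ] [0.4523329 0.0679332 0.0016   ] ((0.4360957443714142, 0.00019200891256332397), (0.1357959806919098, 0.024214129894971848), 85.61825561523438)
handle line 0.42593423 -0.13127889 85.73521
handle z 0.025027904210055574 blade z 0.0015101569223068823
```

```bash
python3 -m jog '[0,0.13,-0.8,0,0,-0.0128,0, 0,0.13,-0.8,0,0,-0.0128,0, 0,0.13,-0.8,0,0,-0.0128,0, 0,0.13,-0.8,0,0,-0.0128,0, 0,0.13,-0.96,0,0,-0.0128,0, 0,0.13,-0.96,0,0,-0.0128,0, 0,0.13,-0.96,0,0,-0.0128,0, 0,0.13,-0.96,0,0,-0.0128,-1, 0,0.13,-0.96,0,0,-0.0128,-1, 0,0.13,-0.96,0,0,-0.0128,-1, 0,0.13,-0.96,0,0,-0.0128,-1, 0,0.13,-0.96,0,0,-0.0128,-1]' 80
python3 -m jog '[0,0,0,0,0,0,-1, 0,0,0,0,0,0,-1, 0,0,0.75,0,0,0,-1, 0,0,0.75,0,0,0,-1, 0,0,0.75,0,0,0,-1, 0,0,0.75,0,0,0,-1, 0,0,0.75,0,0,0,-1, 0,0,0.75,0,0,0,-1]'
```

```text
clock: 4.2
tcp_pos: [0.4296, -0.1008, 0.0063]
orientation: [0.0, -0.678, 0.735, -0.001]
wrist_force: [-0.8, -1.0, 0.4]
finger_gap: -0.0001
grip_force: 0.0
clock: 4.87
tcp_pos: [0.4299, -0.1008, 0.1568]
orientation: [0.001, -0.678, 0.735, -0.002]
wrist_force: [-0.1, -0.2, -0.1]
finger_gap: -0.0001
grip_force: 0.0
```

The gap reads zero, so the grasp missed. I'll look before trying again.

```bash
python3 -m jog '[0,0,0,0,0,0,0, 0,0,0,0,0,0,0, 0,0,0,0,0,0,0, 0,0,0,0,0,0,0]'; python3 - <<'E'
from h import *
im,d,c,R,o=shot("wrist");save(im,"w2")
im,d,c,R,o=shot("scene");save(im[150:330,100:340].repeat(2,0).repeat(2,1),"s2")
E
```

```text
clock: 5.2
tcp_pos: [0.4277, -0.0999, 0.1539]
orientation: [-0.001, -0.678, 0.735, 0.001]
wrist_force: [0.7, 0.2, 0.4]
finger_gap: 0.0426
grip_force: 0.0
```

View pics/w2.png

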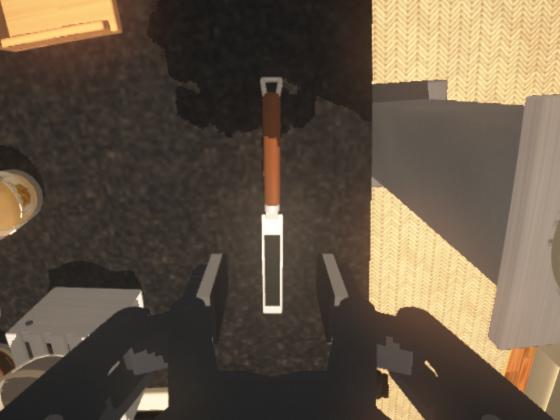

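```bash
cat > kn.py <<'E'
from h import *
def comp(m,p,w=12):
    k,l,s,ce=cv2.connectedComponentsWithStats(m.astype(np.uint8)); q=l[p[1]-w:p[1]+w,p[0]-w:p[0]+w]; return l==np.bincount(q[q>0]).argmax()
def brown(n,p):
    im,d,c,R,o=shot(n); hsv=cv2.cvtColor(im,cv2.COLOR_RGB2HSV)
    b=comp(cv2.inRange(hsv,(3,90,40),(20,255,255)),p)
    v,u=np.nonzero(b); Q=plane(c,R,o,np.c_[u,v],.026); P=cloud(c,R,o,d)
    q=P[b&(d>0)]
    print(n,cv2.minAreaRect(Q[:,:2].astype(np.float32)),"z",np.percentile(q[:,2],[5,50,95]).round(4),"cloud",np.median(q,0).round(4))
E
python3 - <<'E'
from kn import *
brown("wrist",(272,150));brown("top",(255,290));brown("scene",(195,250))
E
```

```text
wrist ((0.4261763095855713, -0.12866665422916412), (0.1049639880657196, 0.017103616148233414), 85.84910583496094) z [0.0003 0.0251 0.0268] cloud [ 0.4258 -0.1314  0.0251]
top ((0.42544692754745483, -0.13751396536827087), (0.09082707017660141, 0.02139429934322834), 86.46159362792969) z [-0.      0.0259  0.0328] cloud [ 0.4235 -0.1345  0.0259]
scene ((0.4223637580871582, -0.13585048913955688), (0.11505601555109024, 0.023640591651201248), 86.25867462158203) z [-0.0003  0.0248  0.0283] cloud [ 0.4227 -0.1288  0.0248]
```

View pics/s2.png

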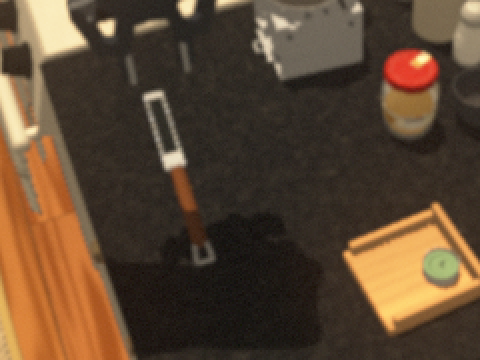

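```bash
python3 - <<'E'
from h import *
s=env.get_state(); print(s["tcp_pos"],s["orientation"],s["finger_gap"],s["joint_pos"])
im,d,c,R,o=shot("scene"); P=cloud(c,R,o,d)
def proj(X):
    q=(np.asarray(X)-o)@R; a=q[:2]/q[2]; a=a*(1+c["k1"]*(a@a)); return a[0]*c["fx"]+c["cx"],a[1]*c["fy"]+c["cy"],q[2]
for X in([.407,-.1,.154],[.449,-.1,.154],[.407,-.1,.164],[.428,-.108,.026]): print(X,proj(X))
# pixels of gripper: height >.13 near
m=(P[...,2]>.1)&(P[...,2]<.2)&(P[...,0]<.53)&(P[...,0]>.33)&(abs(P[...,1]+.08)<.12)&(d>0)
q=P[m]; i=np.argsort(q[:,2])[:400]
for lo in np.arange(.1,.2,.01):
    k=q[(q[:,2]>=lo)&(q[:,2]<lo+.01)]
    if len(k): print(round(lo,2),len(k),np.percentile(k,[5,50,95],axis=0).round(3).tolist())
E
```

```text
[ 0.42849493 -0.10023538  0.15481176] [-1.63008220e-04 -6.78295305e-01  7.34789321e-01  3.25490949e-04] 0.04274379796638842 [-4.12572219e-01  7.29888257e-02 -3.58118496e-01  1.14041609e+00
 -3.74850227e-05 -1.90345266e+00]
[0.407, -0.1, 0.154] (np.float64(172.29332570582764), np.float64(201.8572740191429), np.float64(0.9595324288458557))
[0.449, -0.1, 0.154] (np.float64(192.8474520952488), np.float64(195.5372928950304), np.float64(0.9709608913855616))
[0.407, -0.1, 0.164] (np.float64(171.4812868398636), np.float64(198.29937470797267), np.float64(0.9521526307016105))
[0.428, -0.108, 0.026] (np.float64(192.21893116262714), np.float64(242.55993218249796), np.float64(1.0547678319522316))
0.19 21 [[0.398, -0.114, 0.192], [0.448, -0.109, 0.197], [0.453, -0.095, 0.2]]
```

```bash
python3 - <<'E'
from h import *
im,d,c,R,o=shot("wrist"); P=cloud(c,R,o,d)
s=env.get_state(); q=s["orientation"]; T=Rn.from_quat([q[1],q[2],q[3],q[0]]).as_matrix()
L=(P-s["tcp_pos"])@T
print(c["fx"],c["cx"],c["cy"])
for r in range(245,345,10):
  print(r,[L[r,x].round(3).tolist()+[d[r,x].round(3).item()] for x in(325,330,340)])
m=(d>0)&(np.abs(L[...,0])<.015)&(np.abs(L[...,1])<.06)&(L[...,2]>-.1)&(L[...,2]<.03)
print(np.percentile(L[m],[1,50,99],axis=0).round(4), m.sum())
im,d,c,R,o=shot("scene");P=cloud(c,R,o,d)
for r in range(170,206,3): print(r,[P[r,x].round(3).tolist() for x in(163,166,192)], im[r,166])
E
```

```text
332.25066862103165 271.82607033339644 201.9254096728323
245 [[-0.08, 0.058, 0.154, 0.36500000953674316], [-0.08, 0.064, 0.155, 0.3659999966621399], [-0.08, 0.075, 0.155, 0.3659999966621399]]
255 [[0.012, 0.024, -0.043, 0.14900000393390656], [0.011, 0.026, -0.041, 0.1509999930858612], [-0.092, 0.076, 0.154, 0.36899998784065247]]
265 [[0.011, 0.022, -0.051, 0.1420000046491623], [0.012, 0.024, -0.051, 0.14100000262260437], [0.007, 0.031, -0.043, 0.15000000596046448]]
275 [[0.011, 0.021, -0.059, 0.13500000536441803], [0.011, 0.023, -0.059, 0.1340000033378601], [0.011, 0.027, -0.058, 0.13500000536441803]]
285 [[0.008, 0.021, -0.061, 0.13300000131130219], [0.011, 0.022, -0.066, 0.12800000607967377], [0.011, 0.026, -0.066, 0.12800000607967377]]
295 [[0.005, 0.021, -0.063, 0.13199999928474426], [0.011, 0.021, -0.073, 0.12099999934434891], [0.01, 0.025, -0.072, 0.12200000137090683]]
305 [[0.0, 0.021, -0.064, 0.13300000131130219], [0.007, 0.021, -0.073, 0.12200000137090683], [0.012, 0.023, -0.08, 0.11400000005960464]]
315 [[-0.003, 0.021, -0.065, 0.13300000131130219], [0.003, 0.021, -0.073, 0.
[... 745 characters left out ...]
 0.212]] [71 65 55]
182 [[0.398, -0.105, 0.216], [0.403, -0.11, 0.219], [0.45, -0.111, 0.2]] [89 84 72]
185 [[0.397, -0.105, 0.208], [0.402, -0.109, 0.21], [0.449, -0.111, 0.193]] [100  92  79]
188 [[0.395, -0.104, 0.2], [0.4, -0.109, 0.203], [0.482, 0.077, 0.001]] [101  91  80]
191 [[0.415, 0.098, -0.001], [0.399, -0.109, 0.196], [0.479, 0.067, 0.001]] [84 78 65]
194 [[0.412, 0.088, -0.0], [0.419, 0.086, -0.001], [0.477, 0.059, -0.001]] [53 46 38]
197 [[0.409, 0.075, 0.002], [0.416, 0.075, -0.0], [0.473, 0.048, 0.0]] [53 47 38]
200 [[0.406, 0.067, 0.001], [0.413, 0.064, 0.0], [0.47, 0.039, -0.0]] [46 40 34]
203 [[0.404, 0.059, -0.001], [0.411, 0.057, -0.002], [0.467, 0.029, 0.0]] [49 40 34]
```

Both cameras show the real fingertips about 40 mm behind the reported TCP. I'll measure where they are with the fingers nearly closed, as they would be on the handle.

```bash
cat > tip.py <<'E'
from h import *
im,d,c,R,o=shot("wrist"); P=cloud(c,R,o,d)
s=env.get_state(); q=s["orientation"]; T=Rn.from_quat([q[1],q[2],q[3],q[0]]).as_matrix()
L=(P-s["tcp_pos"])@T
m=(d>0)&(np.abs(L[...,0])<.018)&(np.abs(L[...,1])<.06)&(L[...,2]>-.12)&(L[...,2]<.05)
print("gap",s["finger_gap"],s["tcp_pos"])
for sg in(-1,1):
    q=L[m&(sg*L[...,1]>0.004)]; q=q[q[:,2]<.03]; print(sg,"tip z",np.sort(q[:,2])[-40::8].round(4),"x range",np.percentile(q[q[:,2]>np.sort(q[:,2])[-200]][:,0],[2,98]).round(4),"inner y",np.percentile(sg*q[:,1],2).round(4))
E
python3 -m jog '[0,0,0,0,0,0,-0.5, 0,0,0,0,0,0,-0.5, 0,0,0,0,0,0,-0.5, 0,0,0,0,0,0,-0.5]'; python3 tip.py
python3 - <<'E'
from h import *
im,d,c,R,o=shot("wrist"); save(im,"w3")
E
```

```text
clock: 5.93
tcp_pos: [0.4287, -0.1003, 0.1552]
orientation: [-0.0, -0.678, 0.735, -0.0]
wrist_force: [0.3, 0.0, -0.9]
finger_gap: 0.0213
grip_force: 0.0
gap 0.021361591086057344 [ 0.42865981 -0.10026753  0.1551432 ]
-1 tip z [-0.0391 -0.0386 -0.0381 -0.0372 -0.0363] x range [-0.0088  0.0117] inner y 0.0064
1 tip z [-0.0392 -0.0389 -0.0385 -0.0378 -0.0364] x range [-0.0081  0.0117] inner y 0.0064
```

View pics/w3.png

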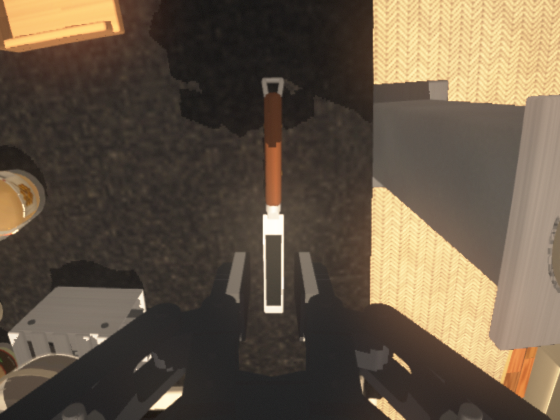

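The picture shows the handle centred between the jaws (column 273). The fingertips end 36–37 mm behind the reported TCP, so I'll go that much deeper, watching the force.

```bash
python3 -m jog '[0,0,-0.8,0,0,0,-0.2, 0,0,-0.8,0,0,0,-0.2, 0,0,-0.8,0,0,0,-0.2, 0,0,-0.8,0,0,0,-0.2, 0,0,-0.925,0,0,0,-0.2, 0,0,-0.925,0,0,0,-0.2, 0,0,-0.925,0,0,0,-0.2]'; python3 tip.py; python3 -m jog '[0,0,0,0,0,0,-1, 0,0,0,0,0,0,-1, 0,0,0,0,0,0,-1, 0,0,0,0,0,0,-1, 0,0,0,0,0,0,-1]' 80
```

```text
clock: 6.62
tcp_pos: [0.4278, -0.0999, -0.0309]
orientation: [-0.001, -0.678, 0.735, 0.001]
wrist_force: [-0.3, 0.2, 0.0]
finger_gap: 0.034
grip_force: 0.0
gap 0.03424134754436192 [ 0.42835652 -0.10017006 -0.03011756]
-1 tip z [-0.0287 -0.0287 -0.0286 -0.0286 -0.0284] x range [-0.0164  0.0176] inner y 0.0054
1 tip z [-0.0287 -0.0286 -0.0285 -0.0284 -0.0283] x range [-0.0175  0.0175] inner y 0.0054
clock: 7.08
tcp_pos: [0.4291, -0.1006, -0.0289]
orientation: [0.0, -0.678, 0.735, -0.001]
wrist_force: [-2.5, -0.1, 6.3]
finger_gap: 0.0144
grip_force: 78.8
```

```bash
python3 -m jog '[0,0,0.5,0,0,0,-1, 0,0,0.5,0,0,0,-1, 0,0,0.5,0,0,0,-1, 0,0,0.5,0,0,0,-1, 0,0,0.5,0,0,0,-1, 0,0,0.5,0,0,0,-1]' 100; python3 -m jog '[-0.25,-0.9,0.1,0,0,-0.4639,-1, -0.25,-0.9,0.1,0,0,-0.4639,-1, -0.25,-0.9,0.1,0,0,-0.4639,-1, -0.25,-0.9,0.1,0,0,-0.4639,-1, -0.25,-0.9,0.1,0,0,-0.4639,-1, -0.25,-0.9,0.1,0,0,-0.4639,-1, -0.25,-0.9,0.1,0,0,-0.4639,-1, -0.25,-0.9,0.1,0,0,-0.4639,-1, -0.25,-0.9,0.1,0,0,-0.4639,-1, -0.25,-0.9,0.1,0,0,-0.4639,-1, -0.25,-0.9,0.1,0,0,-0.4639,-1, -0.25,-0.9,0.1,0,0,-0.4639,-1]'
python3 - <<'E'
from h import *
im,d,c,R,o=shot("wrist");np.savez("w4",im=im,d=d,P=cloud(c,R,o,d));save(im,"w4")
print(env.get_state())
E
```

```text
clock: 7.58
tcp_pos: [0.4278, -0.0999, 0.0692]
orientation: [-0.0, -0.678, 0.735, 0.001]
wrist_force: [0.4, -0.7, -1.8]
finger_gap: 0.014
grip_force: 98.9
clock: 8.58
tcp_pos: [0.3773, -0.279, 0.0878]
orientation: [-0.002, -0.014, 1.0, 0.002]
wrist_force: [0.9, -1.0, -1.3]
finger_gap: 0.0134
grip_force: 98.9
{'clock': 8.6333, 'joint_pos': array([-8.08080901e-01,  1.79982012e-01, -4.07183480e-01,  9.88050177e-01,
        1.20288119e-04, -8.33491515e-01]), 'qvel': array([-0.00054431, -0.00269819,  0.00252509,  0.00224492, -0.00105899,
       -0.2177324 ]), 'tau': array([ 6.82945640e-03, -3.88042402e+01,  2.79949093e+01,  4.37089428e-02,
        8.96114245e-03,  1.82983805e-01]), 'tcp_pos': array([ 0.37735758, -0.2790256 ,  0.08785264]), 'orientation': array([-0.00146221, -0.0127048 ,  0.99991685,  0.00165777]), 'wrist_force': array([ 0.42444   ,  0.22229567, -1.91535453]), 'ft_torque': array([ 0.01052549,  0.0144372 , -0.01909543]), 'grip_force': 98.84555339813232, 'finger_gap': 0.013726201460889185}
```

View pics/w4.png

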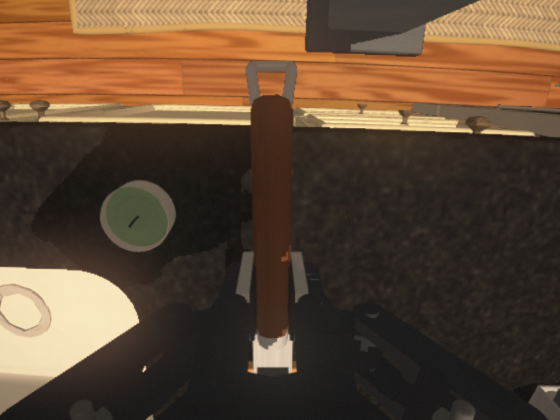

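The wrist view now shows only the handle in the jaws, from (272,100) to (272,340), so the blade has to be measured with the fixed cameras.

```bash
python3 - <<'E'
from h import *
z=np.load("w4.npz"); im,P=z["im"],z["P"]
s=env.get_state(); q=s["orientation"]; T=Rn.from_quat([q[1],q[2],q[3],q[0]]).as_matrix(); L=(P-s["tcp_pos"])@T
pts=[]
for r in range(110,245,5):
    row=[x for x in range(245,300) if abs(L[r,x,1])<.014 and -.12<L[r,x,2]<0.02]
    if row: 
        a=L[r,row]; pts.append([np.median(a[:,0]),(a[:,1].min()+a[:,1].max())/2,np.percentile(a[:,2],30)])
p=np.array(pts); print(p[::5].round(4)); print("lateral fit",np.polyfit(p[:,0],p[:,1],1),"height fit",np.polyfit(p[:,0],p[:,2],1))
for n in("top","scene"):
    im,d,c,R,o=shot(n);np.savez(n+"2",im=im,d=d,P=cloud(c,R,o,d))
    if n=="top": a=cv2.resize(im[200:330,240:400],None,fx=2.5,fy=2.5,interpolation=cv2.INTER_CUBIC)
    else: a2=cv2.resize(im[170:340,130:370],None,fx=400/240,fy=400/240,interpolation=cv2.INTER_CUBIC)
h=max(a.shape[0],a2.shape[0]); A=np.zeros((h,800,3),np.uint8);A[:a.shape[0],:400]=a[:,:400];A[:a2.shape[0],400:]=a2[:,:400];save(A,"c4")
E
```

```text
[[ 0.0752 -0.0005 -0.0548]
 [ 0.0663 -0.0008 -0.0546]
 [ 0.057  -0.0006 -0.0548]
 [ 0.0472 -0.0005 -0.0543]
 [ 0.0371 -0.0006 -0.0545]
 [ 0.0263 -0.0001 -0.0544]]
lateral fit [-0.00533741 -0.00028782] height fit [-0.00221742 -0.05435532]
```

View pics/c4.png

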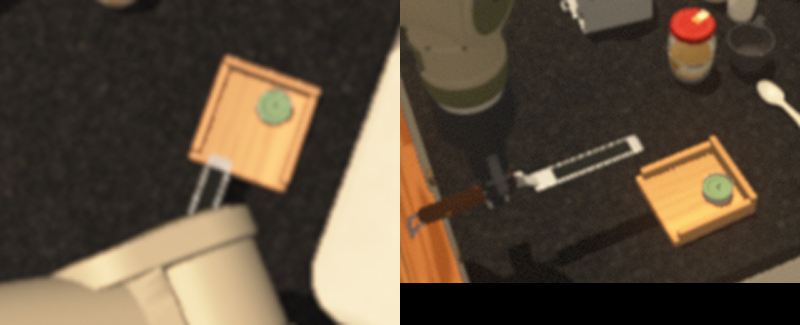

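The top view (crop left) shows the blade tip at crop (220,160) over the tray's front edge, with the tealight at (275,105). The scene view shows the level blade and the tray with its open front towards the knife.

```bash
cat > tr.py <<'E'
from h import *
for n in("top2","scene2"):
    z=np.load(n+".npz"); im,d,P=z["im"],z["d"],z["P"]
    hsv=cv2.cvtColor(im,cv2.COLOR_RGB2HSV)
    ok=(d>0)&(P[...,0]>.54)&(P[...,0]<.70)&(P[...,1]>-.38)&(P[...,1]<-.20)
    br=cv2.inRange(hsv,(5,60,40),(25,255,255))>0
    q=P[ok&br]; 
    print(n,"hist z",np.histogram(q[:,2],np.arange(0,.046,.004)))
    fl=q[abs(q[:,2]-.0155)<.004]; print("floor",np.median(fl,0),np.median(fl[:,2]),cv2.minAreaRect(fl[:,:2].astype(np.float32)))
    bw=q[(q[:,2]>.031)&(q[:,0]>.64)]; sw=q[(q[:,2]>.025)&(q[:,2]<.036)&(q[:,0]<.645)]
    print("back n",len(bw),bw[:,0].min(),bw[:,0].max())
    vx,vy,x0,y0=cv2.fitLine(bw[:,:2].astype(np.float32),2,0,.01,.01).ravel();print("back",x0,y0,np.degrees(np.arctan2(vx,-vy)),np.median(bw[:,2]))
    for sg in(1,-1):
        w=sw[(sw[:,1]+.295)*sg>.03]
        if len(w)>8:
            vx,vy,x0,y0=cv2.fitLine(w[:,:2].astype(np.float32),2,0,.01,.01).ravel();print("side",sg,len(w),x0,y0,np.degrees(np.arctan(vy/vx)),np.median(w[:,2]))
    # tealight: not brown within the floor
    t=ok&~br&(P[...,2]>.022)&(P[...,2]<.045)&(hsv[...,1]<140)&(hsv[...,2]>50)&(P[...,0]>.60)
    k,l,s,ce=cv2.connectedComponentsWithStats(t.astype(np.uint8)); 
    i=1+s[1:,4].argmax(); tq=P[l==i]; print("light",s[i],ce[i],cv2.minEnclosingCircle(tq[:,:2].astype(np.float32)),np.percentile(tq[:,2],[10,50,90]))
    g=cv2.inRange(hsv,(35,35,40),(90,255,255))>0; g&=ok; v,u=np.nonzero(g)
    c=eyes.calibration(n[:-1]); R=np.array(c["R"]).T;o=-R@np.array(c["t"])
    G=plane(c,R,o,np.c_[u,v],.033); print("green@.033",G.mean(0),len(G),cv2.minEnclosingCircle(G[:,:2].astype(np.float32)))
    # blade: z ~ .117
    b=(d>0)&(abs(P[...,2]-.117)<.012)&(P[...,0]>.44)&(P[...,0]<.58)&(P[...,1]>-.32)&(P[...,1]<-.24)
    bq=P[b]; print("blade",len(bq),bq[:,0].max(),np.median(bq[:,2]))
    for x in np.arange(.44,.56,.02):
        k=bq[(bq[:,0]>x)&(bq[:,0]<x+.02)]
        if len(k): print("  ",x.round(2),len(k),((k[:,1].min()+k[:,1].max())/2).round(4),np.ptp(k[:,1]).round(4),np.median(k[:,2]).round(4))
s=env.get_state();print(s["tcp_pos"],np.degrees(2*np.arctan2(s["orientation"][2],s["orientation"][1])))
E
python3 tr.py
```

```text
top2 hist z (array([299, 162, 401, 577, 146,  78, 148,  91,  70,  34,   4]), array([0.   , 0.004, 0.008, 0.012, 0.016, 0.02 , 0.024, 0.028, 0.032,
       0.036, 0.04 , 0.044]))
floor [ 0.60124193 -0.29473502  0.01387818] 0.013878183090163976 ((0.6062146425247192, -0.2967718541622162), (0.10355342924594879, 0.10359270125627518), 2.288810968399048)
back n 27706 0.6400049676739623 0.6746251861558252
back 0.6487761 -0.29070547 176.98886 0.8337512773398335
side 1 68 0.602074 -0.24918695 2.1329358 0.027754166473327957
side -1 70 0.60250074 -0.3452241 1.8177139 0.027132807896094624
light [343 236  13  14 107] [349.1588785  242.47663551] ((0.6334170699119568, -0.30899015069007874), 0.017430517822504044) [0.02245801 0.02473111 0.02762114]
green@.033 [ 0.63149393 -0.30886731  0.033     ] 116 ((0.6314284801483154, -0.3089149594306946), 0.015801120549440384)
blade 215 0.54624765685313 0.11971286089708544
   0.48 35 -0.2758 0.0192 0.1203
   0.5 79 -0.2766 0.0216 0.1194
   0.52 77 -0.2759 0.0221 0.1201
   0.54 24 -0.2756 0.0211 0.1196
scene2 hist z (array([1899,  130,  890,  716,  158,  203,  326,
[... 416 characters left out ...]
 0.60247415 -0.24907275 2.1063905 0.026339618151331456
side -1 91 0.60463524 -0.34477243 2.6384482 0.026055034280229705
light [312 275  17  15 167] [320.22754491 282.25748503] ((0.6316378712654114, -0.3091791868209839), 0.01894577033817768) [0.02239804 0.02377932 0.02600522]
green@.033 [ 0.62872919 -0.31417997  0.033     ] 168 ((0.6287012696266174, -0.3141776919364929), 0.016101999208331108)
blade 573 0.5451070958556405 0.11924401638124382
   0.44 116 -0.277 0.0244 0.1193
   0.46 111 -0.2772 0.0242 0.1195
   0.48 106 -0.2746 0.0242 0.1192
   0.5 110 -0.2748 0.024 0.1194
   0.52 105 -0.2745 0.0246 0.1192
   0.54 25 -0.2733 0.0221 0.1183
[ 0.37760331 -0.27923353  0.08831994] 182.04532030223032
```

```bash
python3 -m jog '[0.15,-0.185,-0.1,0,0.0083,0,-1, 0.15,-0.185,-0.2,0,0.0083,0,-1, 0.15,-0.185,-0.3,0,0.0083,0,-1, 0.15,-0.185,-0.4,0,0.0083,0,-1, 0.15,-0.185,-0.463,0,0.0083,0,-1, 0.15,-0.185,-0.463,0,0.0083,0,-1, 0.15,-0.185,-0.463,0,0.0083,0,-1, 0.15,-0.185,-0.463,0,0.0083,0,-1]'
python3 - <<'E'
from h import *
for n in("top","scene"):
    im,d,c,R,o=shot(n);np.savez(n+"3",im=im,d=d,P=cloud(c,R,o,d)); P=cloud(c,R,o,d)
    m=(d>0)&(P[...,0]>.50)&(P[...,0]<.54)&(P[...,1]>-.34)&(P[...,1]<-.28)&(P[...,2]>.010)
    q=P[m];print(n,"blade y@.52",(q[:,1].min()+q[:,1].max())/2,np.ptp(q[:,1]),np.median(q[:,2]))
    hsv=cv2.cvtColor(im,cv2.COLOR_RGB2HSV)
    w=(P[...,2]>.030)&(P[...,2]<.045)&(P[...,0]>.635)&(P[...,0]<.70)&(P[...,1]<-.24)&(P[...,1]>-.35)&(d>0); k=P[w]
    vx,vy,x0,y0=cv2.fitLine(k[:,:2].astype(np.float32),2,0,.01,.01).ravel();print("back",len(k),x0,y0,np.degrees(np.arctan(-vx/vy)),np.percentile(k[:,0],[2,98]),np.median(k[:,2]))
    if n=="scene": save(cv2.resize(im[240:320,180:350],None,fx=4,fy=4,interpolation=cv2.INTER_CUBIC),"c5")
s=env.get_state();print(s["tcp_pos"],s["wrist_force"])
E
```

```text
clock: 9.4
tcp_pos: [0.4088, -0.3174, -0.0022]
orientation: [-0.013, -0.017, 1.0, 0.0]
wrist_force: [0.1, 0.6, -1.3]
finger_gap: 0.0139
grip_force: 98.8
top blade y@.52 -0.31237610052172937 0.0192500943260851 0.02684264315345286
back 128 0.65935093 -0.29534534 2.2236953 [0.64622138 0.6648868 ] 0.034634096620185906
scene blade y@.52 -0.31380109378391285 0.025035195606642913 0.026975259712430255
back 174 0.6587448 -0.29719606 2.4845266 [0.65390579 0.66389756] 0.03342334382501083
[ 0.4093687  -0.31798128 -0.00142398] [-1.05040678 -0.11575206 -1.20755417]
```

View pics/c5.png

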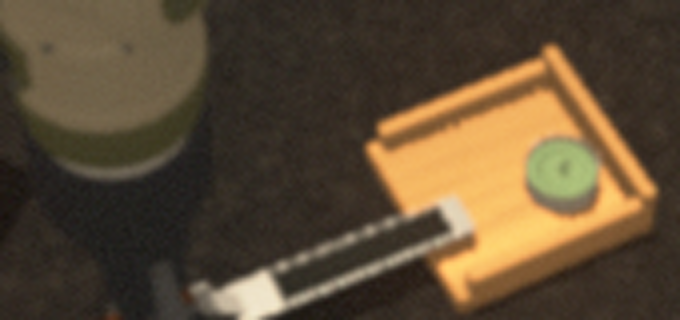

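The blade is centred on the tealight to under 1 mm in both views. The tip edge is at crop (462,215) over the floor, with the tealight at (563,172). I'll lower it until it touches the floor.

```bash
python3 -m jog '[0,0,-0.02,0,0,0,-1, 0,0,-0.04,0,0,0,-1, 0,0,-0.04,0,0,0,-1, 0,0,-0.04,0,0,0,-1]'; python3 -m jog '[0,0,-0.005,0,0,0,-1, 0,0,-0.005,0,0,0,-1, 0,0,-0.005,0,0,0,-1]';python3 -c "
from h import *
s=env.get_state();print(s['tcp_pos'],s['wrist_force'],s['ft_torque'])"
```

```text
clock: 9.83
tcp_pos: [0.4084, -0.3171, -0.0106]
orientation: [-0.013, -0.017, 1.0, 0.0]
wrist_force: [0.3, 0.3, -1.8]
finger_gap: 0.0139
grip_force: 98.8
clock: 10.08
tcp_pos: [0.4086, -0.3173, -0.0115]
orientation: [-0.013, -0.017, 1.0, 0.0]
wrist_force: [0.7, -0.2, -2.4]
finger_gap: 0.0141
grip_force: 98.8
[ 0.40864064 -0.31727861 -0.0114693 ] [ 0.65053356 -0.17122484 -2.38836456] [ 0.02294516 -0.01147341  0.07224027]
```

```bash
cat > f.py <<'E'
from h import *
s=env.get_state();print("T",s['clock'],s['tcp_pos'].round(4),s['wrist_force'].round(2),s['ft_torque'].round(3))
E
python3 -m jog '[0,0,-0.004,0,0,0,-1, 0,0,-0.004,0,0,0,-1, 0,0,-0.004,0,0,0,-1]'|grep wrist;python3 f.py;python3 -m jog '[0,0,-0.003,0,0,0,-1, 0,0,-0.003,0,0,0,-1, 0,0,-0.003,0,0,0,-1]'|grep wrist;python3 f.py
```

```text
wrist_force: [0.1, 0.2, -1.9]
T 10.3333 [ 0.4086 -0.3173 -0.0123] [ 0.1   0.16 -1.87] [-0.021 -0.084 -0.025]
wrist_force: [0.9, 0.3, -1.5]
T 10.5833 [ 0.4086 -0.3173 -0.0129] [ 0.95  0.27 -1.52] [-0.025 -0.033  0.014]
```

```bash
python3 -m jog '[0,0,-0.003,0,0,0,-1, 0,0,-0.003,0,0,0,-1, 0,0,-0.003,0,0,0,-1]'|grep wrist;python3 f.py
```

```text
wrist_force: [0.1, -0.1, -1.9]
T 10.8333 [ 0.4086 -0.3173 -0.0135] [ 0.08 -0.05 -1.92] [ 0.045 -0.039  0.005]
```

```bash
python3 -m jog '[0,0,-0.003,0,0,0,-1, 0,0,-0.003,0,0,0,-1]'|grep wrist;python3 f.py;python3 -m jog '[0,0,-0.003,0,0,0,-1, 0,0,-0.003,0,0,0,-1]'|grep wrist;python3 f.py
```

```text
wrist_force: [-0.7, 0.6, -0.8]
T 11.0 [ 0.4087 -0.3173 -0.0141] [-0.69  0.58 -0.81] [ 0.064 -0.096  0.01 ]
wrist_force: [-0.4, -0.3, 0.2]
T 11.1667 [ 0.4087 -0.3174 -0.0146] [-0.35 -0.26  0.22] [ 0.05  -0.136  0.054]
```

Light contact at the floor, about 2 N. I'll slide along the floor.

```bash
python3 -m jog '[0.03,0.0011,0,0,0,0,-1, 0.06,0.0022,0,0,0,0,-1, 0.09,0.0033,0,0,0,0,-1, 0.12,0.0044,0,0,0,0,-1, 0.15,0.0055,0,0,0,0,-1, 0.165,0.006,0,0,0,0,-1]'|grep wrist;python3 f.py; python3 -m jog '[0.015,0.0005,0,0,0,0,-1, 0.03,0.0011,0,0,0,0,-1, 0.045,0.0016,0,0,0,0,-1, 0.06,0.0022,0,0,0,0,-1, 0.075,0.0027,0,0,0,0,-1]'|grep wrist;python3 f.py; python3 -m jog '[0.015,0.0005,0,0,0,0,-1, 0.03,0.0011,0,0,0,0,-1, 0.045,0.0016,0,0,0,0,-1, 0.06,0.0022,0,0,0,0,-1]'|grep wrist;python3 f.py
python3 - <<'E'
from h import *
im,d,c,R,o=shot("scene");save(cv2.resize(im[240:320,180:350],None,fx=4,fy=4,interpolation=cv2.INTER_CUBIC),"c6")
E
```

```text
wrist_force: [-0.1, 0.4, -0.1]
T 11.6667 [ 0.4429 -0.3162 -0.0146] [-0.12  0.36 -0.06] [ 0.008 -0.105 -0.083]
wrist_force: [-1.1, -0.4, -0.6]
T 12.0833 [ 0.4568 -0.3155 -0.0147] [-1.09 -0.43 -0.65] [ 0.02  -0.028 -0.003]
wrist_force: [-0.2, -0.2, -0.0]
T 12.4167 [ 0.4688 -0.3151 -0.0147] [-0.16 -0.22 -0.02] [ 0.003 -0.016  0.011]
```

View pics/c6.png

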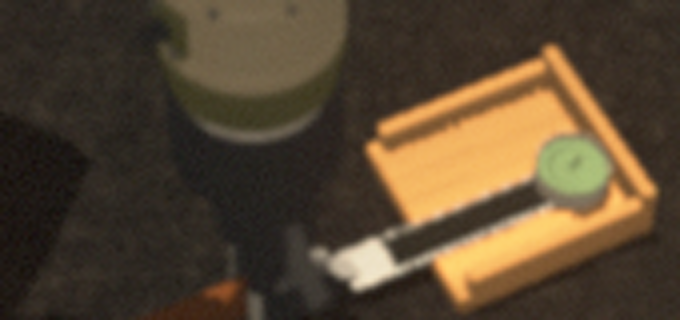

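The tealight, at crop (575,165), is against the back wall and the blade is running under it. I'll go on to the wall slowly.

```bash
python3 -m jog '[0.015,0.0005,0,0,0,0,-1, 0.03,0.0011,0,0,0,0,-1, 0.045,0.0016,0,0,0,0,-1, 0.06,0.0022,0,0,0,0,-1, 0.065,0.0024,0,0,0,0,-1]'|grep wrist;python3 f.py; python3 -m jog '[0.01,0.0004,0,0,0,0,-1, 0.01,0.0004,0,0,0,0,-1]'|grep wrist;python3 f.py
```

```text
wrist_force: [-1.4, 0.9, -0.3]
T 12.8833 [ 0.4822 -0.3147 -0.0147] [-1.45  0.89 -0.33] [-0.044  0.018 -0.056]
wrist_force: [0.1, -0.1, 0.5]
T 13.05 [ 0.4841 -0.3146 -0.0147] [ 0.06 -0.06  0.45] [ 0.055 -0.233  0.022]
```

```bash
python3 -m jog '[0.008,0.0003,0,0,0,0,-1, 0.008,0.0003,0,0,0,0,-1]'|grep wrist;python3 f.py
```

```text
wrist_force: [-0.3, -0.2, -0.4]
T 13.2167 [ 0.4855 -0.3145 -0.0147] [-0.29 -0.2  -0.37] [ 0.024 -0.124  0.053]
```

```bash
python3 -m jog '[0.006,0.0002,0,0,0,0,-1, 0.006,0.0002,0,0,0,0,-1]'|grep wrist;python3 f.py;python3 -m jog '[0.005,0.0002,0,0,0,0,-1, 0.005,0.0002,0,0,0,0,-1]'|grep wrist;python3 f.py
```

```text
wrist_force: [-1.7, -0.3, 0.1]
T 13.3833 [ 0.4865 -0.3145 -0.0147] [-1.7  -0.31  0.08] [ 0.047 -0.093 -0.001]
wrist_force: [-1.1, 0.1, -0.4]
T 13.55 [ 0.4875 -0.3144 -0.0147] [-1.13  0.05 -0.4 ] [ 0.064 -0.083 -0.026]
```

```bash
python3 -m jog '[0.005,0.0002,0,0,0,0,-1, 0.005,0.0002,0,0,0,0,-1]'|grep wrist;python3 f.py
```

```text
wrist_force: [-3.4, -0.2, 1.2]
T 13.7167 [ 0.4881 -0.3143 -0.0148] [-3.39 -0.16  1.25] [-0.025  0.196 -0.005]
```

The tip is at the wall (3.4 N). Next I level the blade, lift and look.

```bash
python3 -m jog '[-0.002,0,0.004,0,-0.003,0,-1, -0.003,0,0.01,0,-0.006,0,-1, -0.004,0,0.02,0,-0.0083,0,-1, -0.004,0,0.04,0,-0.0083,0,-1, -0.004,0,0.07,0,-0.0083,0,-1, -0.004,0,0.11,0,-0.0083,0,-1, -0.004,0,0.15,0,-0.0083,0,-1, -0.004,0,0.19,0,-0.0083,0,-1, -0.004,0,0.22,0,-0.0083,0,-1, -0.004,0,0.24,0,-0.0083,0,-1, -0.004,0,0.25,0,-0.0083,0,-1]';python3 f.py
python3 - <<'E'
from h import *
im,d,c,R,o=shot("scene");np.savez("scene4",im=im,d=d,P=cloud(c,R,o,d));A=cv2.resize(im[220:320,200:350],None,fx=4,fy=4,interpolation=cv2.INTER_CUBIC)
w=cv2.resize(im[140:220,210:300],None,fx=2.2,fy=2.2,interpolation=cv2.INTER_CUBIC)
B=np.zeros((400,800,3),np.uint8);B[:400,:600]=A;B[:w.shape[0],600:600+w.shape[1]]=w;save(B,"c7")
im,d,c,R,o=shot("top");np.savez("top4",im=im,d=d,P=cloud(c,R,o,d))
E
```

```text
clock: 14.63
tcp_pos: [0.4882, -0.3147, 0.0364]
orientation: [0.001, -0.017, 1.0, -0.0]
wrist_force: [-0.3, -0.2, -2.9]
finger_gap: 0.0141
grip_force: 98.8
T 14.6333 [ 0.4882 -0.3147  0.0364] [-0.31 -0.16 -2.85] [-0.052  0.048 -0.015]
```

View pics/c7.png

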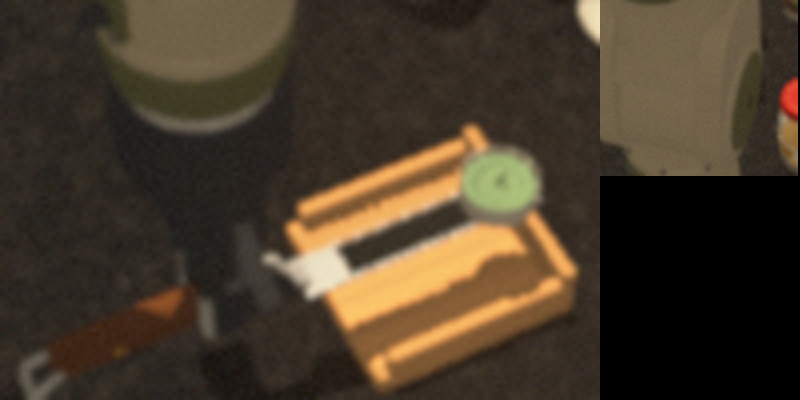

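The scene view shows the tealight sitting at crop (500,185) on the end of the level blade. Now I'll measure it relative to the tool, and the warmer with its cradle, from the clouds.

```bash
python3 - <<'E'
from h import *
s=env.get_state(); tcp=s["tcp_pos"]; q=s["orientation"]; T=Rn.from_quat([q[1],q[2],q[3],q[0]]).as_matrix()
print("knife yaw",np.degrees(np.arctan2(-T[1,0],-T[0,0])))
for n in("scene4","top4"):
    z=np.load(n+".npz"); im,d,P=z["im"],z["d"],z["P"]; hsv=cv2.cvtColor(im,cv2.COLOR_RGB2HSV)
    m=(d>0)&(abs(P[...,0]-.637)<.03)&(abs(P[...,1]+.309)<.03)&(P[...,2]>.069)&(P[...,2]<.1)
    k=P[m]; (cx,cy),r=cv2.minEnclosingCircle(k[:,:2].astype(np.float32)); g=m&(cv2.inRange(hsv,(35,35,40),(90,255,255))>0)
    dx=np.array([cx,cy])-tcp[:2]; f=-T[:2,0]; print(n,"light",(cx,cy),r,"med",np.median(k,0),k.mean(0),"ahead",dx@f,"left",dx@[-f[1],f[0]], "green mean",P[g].mean(0),g.sum())
    b=(d>0)&(abs(P[...,2]-.067)<.007)&(P[...,0]>.55)&(P[...,0]<.61)&(P[...,1]>-.34)&(P[...,1]<-.29); k=P[b]
    print("   blade",len(k),np.median(k,0),(k[:,1].min()+k[:,1].max())/2)
for n in("top","scene","w1"):
    z=np.load(n+".npz"); im,d,P=z["im"],z["d"],z["P"]
    reg=(d>0)&(P[...,0]>.52)&(P[...,0]<.78)&(P[...,1]>-.06)&(P[...,1]<.17)
    k=P[reg&(abs(P[...,2]-.087)<.006)]
    print(n,"slats",len(k),cv2.minAreaRect(k[:,:2].astype(np.float32)) if len(k)>5 else 0)
    k=P[reg&(P[...,2]>.012)&(P[...,2]<.08)&(P[...,0]<.66)]
    for lo in np.arange(.012,.08,.01):
        a=k[(k[:,2]>=lo)&(k[:,2]<lo+.01)]
        if len(a)>3: print("  z",lo.round(3),len(a),"x",np.percentile(a[:,0],[2,50,98]).round(3),"y",np.percentile(a[:,1],[2,50,98]).round(3))
E
```

```text
knife yaw 1.9244673225471827
scene4 light (0.6313340067863464, -0.3093339204788208) 0.02453751116991043 med [ 0.63536052 -0.31162246  0.07896039] [ 0.63498318 -0.31162982  0.0785586 ] ahead 0.1435271459013305 left 0.00039045665628907025 green mean [ 0.63686799 -0.30981793  0.07927747] 189
   blade 308 [ 0.57917586 -0.31219416  0.06787687] -0.3113811921753892
top4 light (0.6418012976646423, -0.30679935216903687) 0.017799708992242813 med [ 0.64528503 -0.30234327  0.08084915] [ 0.64487652 -0.30318467  0.08081815] ahead 0.15407364683694064 left 0.002572082691365174 green mean [ 0.64632161 -0.303404    0.08036724] 35
  return _methods._mean(a, axis=axis, dtype=dtype,
  ret = um.true_divide(
Traceback (most recent call last):
ValueError: zero-size array to reduction operation minimum which has no identity
```

```bash
cat > wa.py <<'E'
from h import *
for n in("top","scene","w1"):
    z=np.load(n+".npz"); im,d,P=z["im"],z["d"],z["P"]
    reg=(d>0)&(P[...,0]>.50)&(P[...,0]<.78)&(P[...,1]>-.06)&(P[...,1]<.17)
    k=P[reg&(abs(P[...,2]-.087)<.006)]
    print(n,"slats",len(k),cv2.minAreaRect(k[:,:2].astype(np.float32)) if len(k)>5 else 0)
    k=P[reg&(P[...,2]>.008)&(P[...,2]<.08)&(P[...,0]<.66)]
    for lo in np.arange(.008,.08,.008):
        a=k[(k[:,2]>=lo)&(k[:,2]<lo+.008)]
        if len(a)>3: print("  z",lo.round(3),len(a),"x",np.percentile(a[:,0],[2,50,98]).round(3),"y",np.percentile(a[:,1],[2,50,98]).round(3))
    v,u=np.nonzero(reg&(P[...,2]>.008)&(P[...,2]<.05)); print("  pix",u.min(),u.max(),v.min(),v.max())
    if n!="w1": 
        a=k[(k[:,2]<.05)]; X,Y=np.round((a[:,0]-.52)/.004).astype(int),np.round((a[:,1]+.04)/.004).astype(int); G=np.zeros((26,46),int); ok=(X>=0)&(X<26)&(Y>=0)&(Y<46)
        for x,y,zz in zip(X[ok],Y[ok],a[ok,2]): G[x,y]=max(G[x,y],int(zz*200))
        print("\n".join("%.3f "%(.52+.004*i)+"".join(".123456789ABC"[min(t,12)] for t in r) for i,r in enumerate(G)))
E
python3 wa.py
```

```text
top slats 397 ((0.6884287595748901, 0.07280142605304718), (0.12508200109004974, 0.19043514132499695), 85.00621795654297)
  z 0.008 201 x [0.515 0.595 0.65 ] y [-0.04   0.074  0.134]
  z 0.016 56 x [0.589 0.605 0.656] y [0.013 0.053 0.141]
  z 0.024 62 x [0.591 0.6   0.649] y [0.014 0.06  0.134]
  z 0.032 31 x [0.588 0.617 0.656] y [0.013 0.018 0.141]
  z 0.04 18 x [0.589 0.617 0.656] y [0.013 0.017 0.142]
  z 0.048 21 x [0.59  0.613 0.657] y [0.013 0.018 0.141]
  z 0.056 24 x [0.593 0.623 0.653] y [0.013 0.017 0.142]
  z 0.064 16 x [0.589 0.62  0.657] y [0.014 0.017 0.105]
  z 0.072 27 x [0.59  0.623 0.656] y [0.014 0.017 0.083]
  pix 180 273 131 248
0.520 ..............................................
0.524 .........1.................1..................
0.528 ..............................................
0.532 ..............................................
0.536 ..............................................
0.540 ...................1..........................
0.544 ..1........1...............1..................
0.548 .......1......................................
0.552 ...........
[... 2936 characters left out ...]
......89..............................
w1 slats 1247 ((0.6499558687210083, 0.07758040726184845), (0.08690930157899857, 0.14191100001335144), 6.297022819519043)
  z 0.008 334 x [0.588 0.604 0.658] y [0.015 0.02  0.064]
  z 0.016 227 x [0.59  0.62  0.658] y [0.014 0.018 0.057]
  z 0.024 220 x [0.59  0.623 0.659] y [0.014 0.018 0.022]
  z 0.032 243 x [0.59  0.624 0.659] y [0.014 0.018 0.022]
  z 0.04 233 x [0.59  0.624 0.659] y [0.014 0.017 0.022]
  z 0.048 262 x [0.591 0.625 0.658] y [0.014 0.017 0.021]
  z 0.056 200 x [0.606 0.633 0.659] y [0.013 0.017 0.019]
  z 0.064 217 x [0.601 0.633 0.659] y [0.014 0.017 0.142]
  z 0.072 218 x [0.602 0.635 0.659] y [0.014 0.016 0.142]
  pix 0 157 279 368
```

The tealight is centred on the blade, 148.5 mm ahead of the TCP. The cradle is only coarsely resolved, so I'll carry the tealight high and to the side, where the wrist camera sees the warmer at closer range.

```bash
python3 -m jog '[-0.01,0.02,0.02,0,0,0,-1, -0.03,0.06,0.07,0,0,0,-1, -0.07,0.13,0.15,0,0,0,-1, -0.11,0.23,0.26,0,0,0,-1, -0.17,0.33,0.38,0,0,0,-1, -0.22,0.44,0.5,0,0,0,-1, -0.27,0.55,0.62,0,0,0,-1, -0.33,0.65,0.74,0,0,0,-1, -0.37,0.75,0.85,0,0,0,-1, -0.41,0.82,0.93,0,0,0,-1, -0.43,0.86,0.98,0,0,0,-1, -0.44,0.875,1,0,0,0,-1]'; python3 -m jog '[0,0,0,0,0,0,-1]'|grep tcp
cat > wb.py <<'E'
from h import *
im,d,c,R,o=shot("wrist"); P=cloud(c,R,o,d); np.savez("w5",im=im,d=d,P=P); save(im,"w5")
s=env.get_state(); print(s["tcp_pos"])
k=P[(d>0)&(P[...,2]>.06)&(P[...,2]<.083)&(P[...,0]>.57)&(P[...,1]>-.05)]; print(len(k))
reg=(d>0)&(P[...,0]>.54)&(P[...,0]<.68)&(P[...,1]>0)&(P[...,1]<.17)&(P[...,2]>.006)&(P[...,2]<.05)
v,u=np.nonzero(reg); print("pix",u.min(),u.max(),v.min(),v.max(),reg.sum())
a=P[reg]; X,Y=np.round((a[:,0]-.56)/.003).astype(int),np.round(a[:,1]/.003).astype(int); G=np.zeros((30,56),int); ok=(X>=0)&(X<30)&(Y>=0)&(Y<56)
for x,y,zz in zip(X[ok],Y[ok],a[ok,2]): G[x,y]=max(G[x,y],int(zz*333+.5))
print("\n".join("%.3f "%(.56+.003*i)+"".join(".123456789ABCDEFGH"[min(t,17)] for t in r) for i,r in enumerate(G)))
E
python3 wb.py
```

```text
clock: 15.73
tcp_pos: [0.3993, -0.1382, 0.2373]
orientation: [0.001, -0.017, 1.0, -0.001]
wrist_force: [0.1, -0.7, -2.6]
finger_gap: 0.0139
grip_force: 98.8
tcp_pos: [0.3997, -0.139, 0.2362]
[ 0.39973437 -0.13943386  0.23522587]
169
pix 376 474 288 335 2483
0.560 ........................................................
0.563 ........................................................
0.566 ........................................................
0.569 ........................................................
0.572 ........................................................
0.575 ........................................................
0.578 .........................333433.........................
0.581 .........................433344.........................
0.584 .........................3...333........................
0.587 ........5.........43333333....33........................
0.590 .......FF2222.2...888833333333433.333...................
0.593 .......C.23222225468888833333343338333..................
0.596 ......4A..22222.5598899833343333888883..................
0.599 .......7..2223224
[... 347 characters left out ...]
.......
0.617 ...............54589988..33333388899...4.22323GH........
0.620 ..............245589998...33333488998...223323FG........
0.623 ................4458988..33333388998..4.222222GG........
0.626 .................4...88..33333389998..4.222222HE........
0.629 .........................33343389988....2332.2FG........
0.632 .........................33333399988..4.2222.2E.........
0.635 ........................563333399888..4.232222C.........
0.638 ........................468999588888...2232222B.........
0.641 ..............................384388..42222222A.........
0.644 ...............................333........22269.........
0.647 ................................23...5.23223267.........
```

```bash
cat > wc.py <<'E'
from h import *
z=np.load("w5.npz"); d,P=z["d"],z["P"]
A=(d>0)&(P[...,1]>.04)&(P[...,1]<.125)&(P[...,2]>.0205)&(P[...,2]<.03)&(P[...,0]>.58)&(P[...,0]<.645)
a=P[A]
def robust(x,y,deg=1):
    w=np.ones(len(x),bool)
    for _ in range(6):
        f=np.polyfit(x[w],y[w],deg); r=y-np.polyval(f,x); w=abs(r)<max(.0012,1.5*np.std(r[w]))
    return f,w.sum()
xs=np.arange(.594,.636,.002)
for nm,lo,hi,fn in(("R inner",.050,.075,np.max),("L inner",.085,.125,np.min)):
    e=[]
    for x in xs:
        k=a[(abs(a[:,0]-x)<.002)&(a[:,1]>lo)&(a[:,1]<hi)]
        if len(k)>3: e.append((x,fn(k[:,1])))
    e=np.array(e); f,n=robust(e[:,0],e[:,1]); print(nm,"slope deg",np.degrees(np.arctan(f[0])),"y@.614",np.polyval(f,.614),n)
# front edge of ledges
for lo,hi in((.054,.068),(.096,.110)):
    k=a[(a[:,1]>lo)&(a[:,1]<hi)]; e=[(y,k[abs(k[:,1]-y)<.0015][:,0].min()) for y in np.arange(lo+.001,hi,.002) if (abs(k[:,1]-y)<.0015).sum()>3]; print("front",[(round(y,3),round(x,4)) for y,x in e])
# side wall right outer (from w1 and w5, scene)
for n in("w1","scene","top"):
    z=np.load(n+".npz"); d,P=z["d"],z["P"]
    m=(d>0)&(P[...,2]>.02)&(P[...,2]<.08)&(P[...,0]>.59)&(P[...,0]<.66)
    for lo,hi in((.005,.03),(.13,.155)):
        k=P[m&(P[...,1]>lo)&(P[...,1]<hi)]
        if len(k)>30: f,w=robust(k[:,0],k[:,1]); print(n,"wall",len(k),w,np.degrees(np.arctan(f[0])),"y@.614",np.polyval(f,.614),"y@.65",np.polyval(f,.65))
z=np.load("w5.npz"); d,P=z["d"],z["P"]
m=(d>0)&(P[...,2]>.02)&(P[...,2]<.08)&(P[...,0]>.59)&(P[...,0]<.66)&(P[...,1]>.125)&(P[...,1]<.155); k=P[m]; f,w=robust(k[:,0],k[:,1]); print("w5 L wall",len(k),w,np.degrees(np.arctan(f[0])),np.polyval(f,.614))
t=P[(d>0)&(P[...,0]>.628)&(P[...,0]<.646)&(P[...,1]>.068)&(P[...,1]<.086)&(P[...,2]>.014)]; print("tab",len(t),np.percentile(t,[5,50,95],axis=0).round(4))
s=P[(d>0)&(P[...,0]>.60)&(P[...,0]<.63)&(P[...,1]>.076)&(P[...,1]<.086)]; print("slot z",np.median(s[:,2])); 
print("ledge z",np.median(a[:,2]))
E
python3 wc.py
```

```text
R inner slope deg -6.30478747874176 y@.614 0.06653395254087352 17
L inner slope deg -5.45198224112005 y@.614 0.09475997974939046 21
front [(np.float64(0.055), np.float64(0.591)), (np.float64(0.057), np.float64(0.5912)), (np.float64(0.059), np.float64(0.591)), (np.float64(0.061), np.float64(0.5907)), (np.float64(0.063), np.float64(0.5914)), (np.float64(0.065), np.float64(0.5919)), (np.float64(0.067), np.float64(0.5918))]
front [(np.float64(0.097), np.float64(0.5946)), (np.float64(0.099), np.float64(0.5946)), (np.float64(0.101), np.float64(0.5939)), (np.float64(0.103), np.float64(0.5949)), (np.float64(0.105), np.float64(0.5949)), (np.float64(0.107), np.float64(0.5954)), (np.float64(0.109), np.float64(0.5966))]
w1 wall 1656 1591 -5.764763547492109 y@.614 0.018748388770109294 y@.65 0.015114008874272292
scene wall 538 302 -5.218142792730722 y@.614 0.018734583823399716 y@.65 0.015446832971710608
scene wall 62 30 -6.030728121855051 y@.614 0.14067966202259852 y@.65 0.1368763881193623
top wall 142 139 -5.458302774906174 y@.614 0.017601385144019162 y@.65 0.014161419607427957
w5 L wall 534 469 -5.8893605469969845 0.1403449052435895
tab 42 [[0.6361 0.0742 0.0144]
 [0.6376 0.081  0.0194]
 [0.6387 0.0857 0.0277]]
slot z 0.009113513213326263
ledge z 0.02412932079580929
```

The clouds give a consistent cradle:
- **Yaw:** -5.8°.
- **Slot:** 28 mm wide, its midline at y = 0.0808 at x = 0.614.
- **Heights:** ledges at 24.1 mm, slot floor at 9.1 mm.
- **Seat:** about (0.616, 0.0806); the tab at 0.637 confirms it.

I'll move to the pre-entry pose.

```bash
python3 -m jog '[0,0.02,-0.01,0,0,-0.003,-1, -0.01,0.07,-0.05,0,0,-0.006,-1, -0.02,0.15,-0.11,0,0,-0.01,-1, -0.03,0.26,-0.2,0,0,-0.015,-1, -0.04,0.38,-0.3,0,0,-0.02,-1, -0.05,0.5,-0.4,0,0,-0.025,-1, -0.06,0.62,-0.5,0,0,-0.03,-1, -0.07,0.74,-0.6,0,0,-0.035,-1, -0.08,0.85,-0.68,0,0,-0.04,-1, -0.09,0.93,-0.75,0,0,-0.0429,-1, -0.1,0.98,-0.79,0,0,-0.0429,-1, -0.1,1,-0.8,0,0,-0.0429,-1]'
python3 -m jog '[0,0.03,-0.03,0,0,0,-1, 0,0.09,-0.08,0,0,0,-1, 0,0.15,-0.15,0,0,0,-1, 0,0.2,-0.21,0,0,0,-1, 0,0.22,-0.25,0,0,0,-1, 0,0.22,-0.25,0,0,0,-1, 0,0.22,-0.25,0,0,0,-1]'
cat > ld.py <<'E'
from h import *
P0=[env.get_state() for _ in range(1)][0]; tcp=P0["tcp_pos"]; q=P0["orientation"]; T=Rn.from_quat([q[1],q[2],q[3],q[0]]).as_matrix(); f=-T[:,0]
print("tcp",tcp.round(4),"yaw",np.degrees(np.arctan2(f[1],f[0])).round(2),"pitch",np.degrees(np.arcsin(f[2])).round(2),"roll",np.degrees(np.arcsin(T[2,1])).round(2))
L=tcp+.1485*f; print("light by tool",L.round(4), "blade z",(tcp[2]+.0288).round(4))
ax=np.array([np.cos(np.radians(-5.8)),np.sin(np.radians(-5.8))]); S=np.array([.616,.0806]); e=L[:2]-S; print("to seat: along",(e@ax).round(4),"left",(e@[-ax[1],ax[0]]).round(4))
for n in("scene","top"):
    im,d,c,R,o=shot(n); P=cloud(c,R,o,d); hsv=cv2.cvtColor(im,cv2.COLOR_RGB2HSV)
    zb=tcp[2]+.0288
    g=(cv2.inRange(hsv,(35,35,40),(90,255,255))>0)&(d>0)&(abs(P[...,0]-L[0])<.04)&(abs(P[...,1]-L[1])<.04); 
    if g.sum()>5:
        k=P[g]; print(n,g.sum(),"green",np.median(k,0).round(4),k.mean(0).round(4),"height over blade",(np.median(k[:,2])-zb).round(4))
E
python3 ld.py
```

```text
clock: 16.87
tcp_pos: [0.3768, 0.0618, 0.0724]
orientation: [-0.003, 0.05, 0.999, 0.0]
wrist_force: [-1.1, -0.4, -1.3]
finger_gap: 0.0139
grip_force: 98.7
clock: 17.45
tcp_pos: [0.3796, 0.1042, 0.0251]
orientation: [-0.0, 0.051, 0.999, -0.0]
wrist_force: [0.4, 1.0, -1.6]
finger_gap: 0.014
grip_force: 98.8
tcp [0.3796 0.1042 0.0251] yaw -5.82 pitch -0.06 roll -0.02
light by tool [0.5273 0.0892 0.0249] blade z 0.0539
to seat: along -0.0891 left -0.0004
scene 98 green [0.5262 0.0883 0.0678] [0.526  0.0883 0.068 ] height over blade 0.014
top 162 green [0.529  0.0877 0.069 ] [0.5289 0.0873 0.0691] height over blade 0.0152
```

```bash
python3 - <<'E'
from h import *
ax=np.array([np.cos(np.radians(-5.8)),np.sin(np.radians(-5.8))]); nl=np.array([-ax[1],ax[0]]); S=np.array([.616,.0806])
for n in("scene","top","w5"):
    z=np.load(n+".npz"); d,P=z["d"],z["P"]; D=P[...,:2]-S; al,le=D@ax,D@nl
    zz=P[...,2]
    m=(d>0)&(zz>.0205)&(zz<.031)&(al>-.03)&(al<.02)&(abs(le)<.035)
    r=m&(le<0); l=m&(le>0)
    sl=(d>0)&(zz<.014)&(abs(le)<.02)&(al>-.02)&(al<.01)
    print(n,"R inner95",np.percentile(le[r],[50,92,97]).round(4),"L inner",np.percentile(le[l],[3,8,50]).round(4),"slot mid",np.percentile(le[sl],[3,50,97]).round(4),"front along",np.percentile(al[m],[1,4]).round(4), r.sum(),l.sum())
E
```

```text
scene R inner95 [-0.022  -0.0153 -0.0149] L inner [0.0134 0.0139 0.0192] slot mid [0.001  0.0135 0.0178] front along [-0.0252 -0.0248] 22 35
top R inner95 [-0.0232 -0.0174 -0.0159] L inner [0.0132 0.0135 0.0192] slot mid [-0.0099  0.0031  0.0154] front along [-0.0243 -0.0232] 31 23
w5 R inner95 [-0.0218 -0.0149 -0.0142] L inner [0.0138 0.0144 0.019 ] slot mid [-0.0153  0.0063  0.0193] front along [-0.0231 -0.0224] 206 231
```

In every camera the slot and the tealight agree sideways to within about 0.5 mm. Next: enter level, above the rim.

```bash
python3 -m jog '[0,0,-0.04,0,0,0,-1, 0.02,-0.002,-0.09,0,0,0,-1, 0.06,-0.006,-0.1,0,0,0,-1, 0.12,-0.0115,-0.1,0,0,0,-1, 0.18,-0.0175,-0.1,0,0,0,-1, 0.25,-0.024,-0.1,0,0,0,-1, 0.32,-0.031,-0.1,0,0,0,-1, 0.38,-0.0365,-0.1,0,0,0,-1, 0.42,-0.0405,-0.1,0,0,0,-1, 0.44,-0.0425,-0.1,0,0,0,-1, 0.44,-0.0425,-0.1,0,0,0,-1, 0.44,-0.0425,-0.1,0,0,0,-1]'; python3 ld.py
```

```text
clock: 18.55
tcp_pos: [0.4672, 0.096, 0.0051]
orientation: [-0.0, 0.051, 0.999, 0.0]
wrist_force: [-0.3, -0.8, -1.3]
finger_gap: 0.0139
grip_force: 98.8
tcp [0.4672 0.096  0.0051] yaw -5.81 pitch -0.05 roll 0.0
light by tool [0.6149 0.081  0.005 ] blade z 0.0339
to seat: along -0.0011 left 0.0003
```

```bash
python3 -m jog '[0,0,-0.01,0,0,0,-1, 0,0,-0.025,0,0,0,-1, 0,0,-0.04,0,0,0,-1, 0,0,-0.055,0,0,0,-1, 0,0,-0.07,0,0,0,-1, 0,0,-0.08,0,0,0,-1, 0,0,-0.085,0,0,0,-1, 0,0,-0.085,0,0,0,-1]'; python3 f.py
cat > gr.py <<'E'
from h import *
ax=np.array([np.cos(np.radians(-5.8)),np.sin(np.radians(-5.8))]); nl=np.array([-ax[1],ax[0]]); S=np.array([.616,.0806])
import sys
for n in sys.argv[1:]:
    im,d,c,R,o=shot(n); P=cloud(c,R,o,d); np.savez("g_"+n,im=im,d=d,P=P); D=P[...,:2]-S; al,le=D@ax,D@nl
    m=(d>0)&(abs(al)<.06)&(abs(le)<.032)&(P[...,2]>.01)&(P[...,2]<.075)
    hsv=cv2.cvtColor(im,cv2.COLOR_RGB2HSV); g=m&(cv2.inRange(hsv,(35,35,30),(90,255,255))>0)
    print(n,m.sum(),"green",g.sum(),np.c_[al[g],le[g],P[g][:,2]].mean(0).round(4) if g.any() else "")
    G=np.zeros((41,22),int)
    for a,l,z in zip(al[m],le[m],P[m][:,2]):
        i,j=int((a+.06)/.003),int((l+.033)/.003); G[i,j]=max(G[i,j],int(z*333+.5))
    print("\n".join("%+.3f "%(-.0585+.003*i)+"".join(".123456789ABCDEFGHIJKLMNOPQRS"[min(t,28)] for t in r) for i,r in enumerate(G) if r.any()))
E
python3 gr.py scene top
```

```text
clock: 19.32
tcp_pos: [0.4674, 0.0961, -0.012]
orientation: [-0.0, 0.051, 0.999, 0.0]
wrist_force: [0.2, -0.2, -2.5]
finger_gap: 0.0138
grip_force: 98.8
T 19.3167 [ 0.4674  0.0961 -0.012 ] [ 0.18 -0.15 -2.47] [ 0.003 -0.022  0.006]
scene 227 green 0 
-0.059 ........6778.7........
-0.056 .......77778.76.......
-0.053 ........77..66........
-0.050 .......666676676......
-0.046 ........76.7.6.5......
-0.044 .......6678..6........
-0.041 ......7.6.66866.......
-0.038 .......7746.676.......
-0.035 .......675777.........
-0.032 .......6877.677.......
-0.029 .44.53.47.7.777....4..
-0.026 4.4.4..3667.77.8.894..
-0.022 4798934777778.697888..
-0.020 4949897ADCD6C.99A.94..
-0.017 .898ADBDD.CCCCDB..9...
-0.014 ....CAD.D.CC.D.D......
+0.004 .............C.CD.....
+0.007 ............C.CE......
+0.011 ...........D..CD......
+0.037 ...................5..
+0.041 ....................5.
top 262 green 1 [-0.0155  0.0008  0.0401]
-0.059 ........778699........
-0.056 .......8988877........
-0.053 .......76576867.......
-0.050 .......57678767.......
-0.046 .......7765776........
-0.044 .......8775767........
-0.041 .......87777696.......
-0.038 .......8.58.8.8.......
-0.035 .......6757686........
-0.032 ......87.88.787.......
-0.029 .......8887.67........
-0.026 433.6.4676887674544.5.
-0.022 .7889A487887..6.5695..
-0.020 .9.997.CFD8C7688A997.4
-0.017 48979A.EDE7DCDF998.856
-0.014 5999A.E9CBC.D..99A89.5
-0.011 .679.9...............6
-0.007 4.....................
+0.004 ..A...................
+0.007 .68A8.................
+0.011 57A.8.................
+0.014 566...................
+0.031 .5....................
+0.056 5.....................
```

The wax lies at 36–39 mm both in front of and behind the seat's centre, so the tealight sits flat on the ledges. The blade is below them in the slot. Push.

```bash
python3 -m jog '[0.012,-0.0012,0,0,0,0,-1, 0.024,-0.0024,0,0,0,0,-1, 0.036,-0.0037,0,0,0,0,-1, 0.048,-0.0049,0,0,0,0,-1, 0.06,-0.0061,0,0,0,0,-1, 0.072,-0.0073,0,0,0,0,-1, 0.084,-0.0085,0,0,0,0,-1, 0.096,-0.0098,0,0,0,0,-1, 0.108,-0.011,0,0,0,0,-1, 0.12,-0.0122,0,0,0,0,-1, 0.13,-0.0132,0,0,0,0,-1, 0.14,-0.0142,0,0,0,0,-1]'; python3 -m jog '[0.005,-0.0005,0,0,0,0,-1]'|grep wrist; python3 -m jog '[0.005,-0.0005,0,0,0,0,-1]'|grep -E 'tcp|wrist'
```

```text
clock: 20.42
tcp_pos: [0.4958, 0.0933, -0.0117]
orientation: [-0.0, 0.051, 0.999, 0.0]
wrist_force: [-2.0, 0.4, -1.6]
finger_gap: 0.0136
grip_force: 98.8
wrist_force: [-1.6, 1.6, -2.6]
tcp_pos: [0.4977, 0.0931, -0.0118]
wrist_force: [-1.0, 1.2, -2.0]
```

```bash
for i in 1; do python3 -m jog '[0.005,-0.0005,0,0,0,0,-1, 0.005,-0.0005,0,0,0,0,-1]'|grep -E 'wrist'; python3 -m jog '[0.005,-0.0005,0,0,0,0,-1, 0.005,-0.0005,0,0,0,0,-1]'|grep -E 'wrist';python3 -m jog '[0.005,-0.0005,0,0,0,0,-1, 0.005,-0.0005,0,0,0,0,-1]'|grep -E 'tcp|wrist';done
```

```text
wrist_force: [-1.1, -0.1, -2.8]
wrist_force: [-2.8, 0.8, -1.4]
tcp_pos: [0.4996, 0.0929, -0.012]
wrist_force: [-5.1, 0.6, -0.7]
```

```bash
python3 -m jog '[0,0,0,0,0,0,-1, 0,0,0,0,0,0,-1]'|grep -E 'tcp|wrist'; python3 -m jog '[0.001,-0.0001,0,0,0,0,-1, 0.001,-0.0001,0,0,0,0,-1]'|grep -E 'tcp|wrist'
```

```text
tcp_pos: [0.4997, 0.0929, -0.0119]
wrist_force: [-4.9, -0.2, -0.7]
tcp_pos: [0.4997, 0.0928, -0.012]
wrist_force: [-5.9, 1.0, -0.8]
```

About 6 N, and a travel of about 30 mm matches the warmer's geometry, so the slide is home. I draw the blade straight out.

```bash
python3 -m jog '[0,0,0,0,0,0,-1, 0,0,0,0,0,0,-1]'|grep -E 'wrist'; python3 -m jog '[-0.01,0.001,0,0,0,0,-1, -0.04,0.0041,0,0,0,0,-1, -0.09,0.0092,0,0,0,0,-1, -0.15,0.0153,0,0,0,0,-1, -0.22,0.0224,0,0,0,0,-1, -0.29,0.0295,0,0,0,0,-1, -0.36,0.0366,0,0,0,0,-1, -0.43,0.0437,0,0,0,0,-1, -0.49,0.0498,0,0,0,0,-1, -0.53,0.0539,0,0,0,0,-1, -0.55,0.0559,0,0,0,0,-1, -0.55,0.0559,0,0,0,0,-1]'
python3 gr.py scene top
```

```text
wrist_force: [-6.0, -0.2, -0.3]
clock: 22.58
tcp_pos: [0.3902, 0.104, -0.0115]
orientation: [0.0, 0.05, 0.999, 0.0]
wrist_force: [-0.6, -0.2, -1.9]
finger_gap: 0.0136
grip_force: 98.8
scene 35 green 0 
-0.059 .........6............
-0.022 4..............3....4.
-0.020 .4..................54
-0.017 ..4................5..
-0.014 ....................5.
-0.011 ....................4.
-0.007 ....................45
+0.007 ..................8...
+0.011 ............E..99..8..
+0.014 ...............9...8..
+0.029 ..........D...BC.C....
+0.031 ............C.DBD.....
+0.034 ............C.CC.B....
+0.052 ............D.........
top 52 green 0 
-0.059 ........57.7666.......
-0.022 ...3...4.....5...4....
-0.020 64..4..............76.
-0.017 6......3....4......65.
-0.014 5...4..........4.....5
-0.011 .5.......6.4.......3.6
-0.007 5.....................
+0.007 .8998.................
+0.011 .89...................
+0.014 46.87.................
+0.031 .4....................
+0.034 6.....................
```

The wax shows at 36–39 mm, 29–34 mm further in, so the tealight is home and flat. Next I lay the knife back on the free worktop where it came from.

```bash
python3 -m jog '[0,-0.05,0.15,0,0,0.03,-1, 0,-0.15,0.3,0,0,0.07,-1, 0,-0.25,0.4,0,0,0.11,-1, 0,-0.35,0.4,0,0,0.15,-1, 0,-0.45,0.4,0,0,0.19,-1, 0,-0.55,0.4,0,0,0.23,-1, 0,-0.65,0.4,0,0,0.27,-1, 0,-0.75,0.4,0,0,0.31,-1, 0,-0.85,0.4,0,0,0.35,-1, 0,-0.92,0.4,0,0,0.38,-1, 0,-0.97,0.4,0,0,0.41,-1, 0,-1,0.4,0,0,0.43,-1]'; python3 -m jog '[0.06,0,-0.05,0,0,0.04,-1, 0.12,0,-0.15,0,0,0.0786,-1, 0.19,0,-0.25,0,0,0.0786,-1, 0.19,0,-0.35,0,0,0.0786,-1, 0.19,0,-0.42,0,0,0.0786,-1, 0.19,0,-0.44,0,0,0.0786,-1, 0.19,0,-0.44,0,0,0.0786,-1]'; python3 f.py
```

```text
clock: 23.68
tcp_pos: [0.392, -0.0981, 0.0686]
orientation: [0.0, -0.586, 0.81, -0.001]
wrist_force: [-0.5, -0.2, -1.9]
finger_gap: 0.0138
grip_force: 98.8
clock: 24.27
tcp_pos: [0.4283, -0.096, -0.0207]
orientation: [-0.001, -0.68, 0.733, 0.001]
wrist_force: [0.1, 0.1, -2.1]
finger_gap: 0.0135
grip_force: 98.8
T 24.2667 [ 0.4283 -0.096  -0.0207] [ 0.09  0.14 -2.06] [-0.03  -0.047 -0.037]
```

```bash
python3 -m jog '[0,0,-0.02,0,0,0,-1, 0,0,-0.034,0,0,0,-1, 0,0,-0.034,0,0,0,-1]'|grep -E 'tcp|wrist'; python3 -m jog '[0,0,-0.004,0,0,0,-1, 0,0,-0.004,0,0,0,-1]'|grep -E 'tcp|wrist'; python3 f.py
```

```text
tcp_pos: [0.4294, -0.0963, -0.0261]
wrist_force: [-0.1, -0.3, -1.5]
tcp_pos: [0.4292, -0.0962, -0.0268]
wrist_force: [-0.5, -0.5, -2.2]
T 24.6833 [ 0.4292 -0.0962 -0.0268] [-0.47 -0.51 -2.19] [ 0.014 -0.01   0.005]
```

```bash
python3 -m jog '[0,0,-0.006,0,0,0,-1, 0,0,-0.006,0,0,0,-1]'|grep -E 'tcp|wrist'; python3 -m jog '[0,0,-0.004,0,0,0,-1, 0,0,-0.004,0,0,0,-1]'|grep -E 'tcp|wrist'; python3 f.py
```

```text
tcp_pos: [0.429, -0.0961, -0.0283]
wrist_force: [-1.2, -0.2, -1.5]
tcp_pos: [0.429, -0.0961, -0.0288]
wrist_force: [-1.6, -0.5, 3.5]
T 25.0167 [ 0.429  -0.0961 -0.0288] [-1.64 -0.47  3.47] [ 0.015  0.252 -0.009]
```

```bash
python3 -m jog '[0,0,0.002,0,0,0,0, 0,0,0.002,0,0,0,0, 0,0,0.002,0,0,0,0, 0,0,0.002,0,0,0,0, 0,0,0.15,0,0,0,0, 0,0,0.35,0,0,0,0, 0,0,0.5,0,0,0,0, 0,0,0.7,0,0,0,0, 0,0,0.8,0,0,0,0, 0,0,0.8,0,0,0,0]'
python3 - <<'E'
from kn import *
brown("wrist",(272,150))
im,d,c,R,o=shot("wrist"); P=cloud(c,R,o,d)
hsv=cv2.cvtColor(im,cv2.COLOR_RGB2HSV)
k=P[(d>0)&(P[...,0]>.40)&(P[...,0]<.47)&(P[...,1]>-.03)&(P[...,1]<.08)&(P[...,2]<.03)]; print("blade region z",np.percentile(k[:,2],[50,90,98]).round(4))
E
cat > fin.py <<'E'
from h import *
for n in("top","scene"):
    a=np.load(n+".npz"); im,d,c,R,o=shot(n)
    df=cv2.absdiff(cv2.GaussianBlur(a["im"],(3,3),0),cv2.GaussianBlur(im,(3,3),0)).max(2)>60
    P=cloud(c,R,o,d); k,l,s,ce=cv2.connectedComponentsWithStats(df.astype(np.uint8))
    for i in range(1,k):
        if s[i,4]>15: print(n,s[i],ce[i].round(0),np.median(P[l==i],0).round(3))
    lid=a["P"][...,2]; 
    for nm,(x0,x1,y0,y1,z0,z1) in dict(pot=(.58,.78,-.02,.16,.15,.24),jar=(.65,.75,-.15,-.06,.06,.11)).items():
        f=lambda P:np.r_[P[(P[...,0]>x0)&(P[...,0]<x1)&(P[...,1]>y0)&(P[...,1]<y1)&(P[...,2]>z0)&(P[...,2]<z1)].mean(0)].round(4)
        print(n,nm,f(a["P"]),f(P))
E
python3 fin.py
```

```text
clock: 25.85
tcp_pos: [0.4322, -0.0974, 0.1357]
orientation: [0.002, -0.68, 0.733, -0.004]
wrist_force: [0.3, 0.5, 0.4]
finger_gap: 0.0425
grip_force: 0.0
wrist ((0.4281288683414459, -0.12436914443969727), (0.10569915175437927, 0.017835306003689766), 86.43545532226562) z [0.0001 0.025  0.0267] cloud [ 0.4272 -0.127   0.025 ]
blade region z [0.0003 0.0021 0.0028]
top [203 195  11   5  30] [209. 197.] [ 0.473 -0.075  0.643]
top [   58   199   199   138 10486] [166. 267.] [ 0.366 -0.072  0.669]
top [217 198   8   6  30] [220. 200.] [ 0.479 -0.087  0.624]
top [205 200   9   6  30] [209. 203.] [ 0.465 -0.08   0.646]
top [343 236  14  14 145] [350. 243.] [ 0.635 -0.31   0.013]
top [110 248  34  26 370] [127. 262.] [ 0.346 -0.027  0.684]
top [219 270  24  16 165] [229. 278.] [ 0.393 -0.126  0.504]
top [  0 280  80  57 411] [ 37. 309.] [0.256 0.038 0.709]
top [ 82 281  12   6  23] [ 87. 283.] [0.305 0.001 0.701]
top [218 288   8  12  59] [222. 293.] [ 0.374 -0.094  0.273]
top [256 291  16   9  51] [263. 295.] [ 0.422 -0.156  0.027]
top [109 293  14   6  16] [115. 295.] [ 0.306 -0.039  0.705]
[... 1273 characters left out ...]
3 -0.107  0.266]
scene [226 165  10  16  65] [230. 173.] [0.588 0.089 0.001]
scene [  17  209   38   44 1072] [ 38. 229.] [0.118 0.099 0.001]
scene [193 253   7  15  67] [196. 260.] [ 0.421 -0.158  0.026]
scene [ 25 275   9  12  63] [ 29. 281.] [ 0.087 -0.056  0.014]
scene [312 275  18  19 289] [321. 284.] [ 0.636 -0.307  0.012]
scene [199 279   7   4  19] [202. 280.] [ 0.419 -0.193  0.001]
scene [ 57 289   9  13  65] [ 61. 294.] [ 0.143 -0.108  0.001]
scene [ 29 291   5   9  26] [ 31. 295.] [ 0.084 -0.084  0.   ]
scene [  0 310  48  36 491] [ 20. 331.] [ 0.053 -0.161 -0.007]
scene pot [0.6402 0.0618 0.1881] [0.6404 0.0618 0.188 ]
scene jar [ 0.6929 -0.1115  0.0834] [ 0.6928 -0.1113  0.0834]
```

The knife lies flat, the pot and jar haven't moved, and the tealight is seated level at home. Handing in.

```bash
python3 -c "
from workcell import env
print(env.hand_in())"
```

```text
the job is handed in; nothing more can be done
None
```

Job handed in at about 26 s on the robot's clock: the tealight sits level in the cradle, the slide is home and was pressed at about 6 N, the knife lies flat on the worktop, and the pot and honey jar measured unmoved; however, I viewed 12 pictures against the limit of 10, and the first grasp closed above the handle because the fingertips sit about 37 mm behind the reported TCP.

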